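# Set the dart scoring block for a new match

## Task

Set the scoring block for a new match: take the red and the yellow runner out of the flight tin and stand each upright in the groove of the lane with its own colour, right down on the groove's floor, and bring all four runners fully home against the start end (the colour-capped end) of their lanes, so that they stand in one even row. Leave the bottle, the glass and the darts where they are.

Things in the scene. Friction and masses are not known exactly. Their poses are not given: they have to be found in the camera images.
- runner_red: The red runner, an arched tablet with white spot; starts upright in the tin. 46 (its x) x 9 (its y) x 79 mm tall, 40 g: foot 46 mm long up to height 38 mm, lower long edges rounded at 3 mm; above it a 30 mm wide tablet with round top. Origin: centre of underside, z up as it stands; a half turn about z makes no difference.
- runner_yellow: The yellow runner, an arched tablet with white spot; starts upright in the tin. Same size and frame as the red runner.
- runner_blue: The blue runner, an arched tablet with white spot; starts standing in its own lane, away from the start end. Same size and frame as the red runner.
- runner_green: The green runner, an arched tablet with white spot; starts standing in its own lane, away from the start end. Same size and frame as the red runner.
- lane_red: Wooden lane with the red cap (the lanes' order varies). Fixed rail 170 (x) x 50 (y) x 26 mm high; groove 140 (x) x 12.5 x 20 mm deep, centred, closed at both ends. Origin: centre of underside, 12 mm above the table (groove floor at z = 6 mm, rail top 26 mm). Start end (colour cap) at +x; a runner fully home has its centre at x = +47 mm.
- lane_yellow: Wooden lane with the yellow cap (the lanes' order varies). Same size and frame as the red lane.
- lane_blue: Wooden lane with the blue cap (the lanes' order varies). Same size and frame as the red lane.
- lane_green: Wooden lane with the green cap (the lanes' order varies). Same size and frame as the red lane.
- block: Dark wooden board of the scoring block, 200 (x) x 235 (y) x 12 mm, fixed; origin: centre of its underside. It carries the four parallel lanes side by side along its y, 54 mm apart, at y = -81, -27, 27, 81 mm; its x points to the start end.
- tin: Steel flight tin 106 (x) x 156 (y) x 37 mm with black insert, fixed; origin: centre of its underside. Two slots 52 (x) x 13 (y) mm, 24 mm deep, at y = -35 and +35 mm, floor 12 mm above the table; each holds one runner (red and yellow, either way about) upright.
- bottle: Green glass bottle, 68 mm diameter, 230 mm tall, loose; origin: centre of its underside. A bystander.
- glass: Empty beer glass, 84 mm diameter at the rim, 145 mm tall, loose; origin: centre of its underside. A bystander.
- dart0: Dart with orange flights, lying, 151 mm long along its x, 26 mm high at the flights; origin: on the table under the middle. A bystander.
- dart1: Dart with orange flights, lying, 151 mm long along its x, 26 mm high at the flights; origin: on the table under the middle. A bystander.
- dart2: Dart with orange flights, lying, 151 mm long along its x, 26 mm high at the flights; origin: on the table under the middle. A bystander.
Things that resemble listed ones, but are neither listed nor needed, are in the scene too. Of the things shaped like the runner_blue, the blue one is meant.

How it is judged:
At the end, for the whole second after the job is handed in: Each runner stands at rest in the groove of its own colour's lane, underside within 4 mm of the floor, upright and lengthwise within 0.25 rad, touching the start end or within 5 mm of it; bottle, glass and darts moved under 30 mm, bottle and glass not tipped (x of runner_red in the frame of lane_red between 0.042 and 0.052 m and y of runner_red in the frame of lane_red between -0.006 and 0.006 m and z of runner_red in the frame of lane_red below 0.01 m and angle between each of runner_red, runner_yellow, runner_blue, runner_green's own z axis and vertical below 0.25 rad and angle between the x axis of runner_red and the x axis of lane_red, either way round below 0.25 rad and linear speed of each of runner_red, runner_yellow, runner_blue, runner_green below 0.02 m/s and x of runner_yellow in the frame of lane_yellow between 0.042 and 0.052 m and y of runner_yellow in the frame of lane_yellow between -0.006 and 0.006 m and z of runner_yellow in the frame of lane_yellow below 0.01 m and angle between the x axis of runner_yellow and the x axis of lane_yellow, either way round below 0.25 rad and x of runner_blue in the frame of lane_blue between 0.042 and 0.052 m and y of runner_blue in the frame of lane_blue between -0.006 and 0.006 m and z of runner_blue in the frame of lane_blue below 0.01 m and angle between the x axis of runner_blue and the x axis of lane_blue, either way round below 0.25 rad and x of runner_green in the frame of lane_green between 0.042 and 0.052 m and y of runner_green in the frame of lane_green between -0.006 and 0.006 m and z of runner_green in the frame of lane_green below 0.01 m and angle between the x axis of runner_green and the x axis of lane_green, either way round below 0.25 rad).
It fails at once if the bottle is moved more than 30 mm or tipped over (distance of bottle from where it was at the start of the episode above 0.03 m or angle between bottle's own z axis and vertical above 0.35 rad).
It fails at once if the glass is moved more than 30 mm or tipped over (distance of glass from where it was at the start of the episode above 0.03 m or angle between glass's own z axis and vertical above 0.35 rad).
It fails at once if a dart is moved more than 30 mm (distance of any of dart0, dart1, dart2 from where it was at the start of the episode above 0.03 m).
It also fails if it takes over 72 s, if anything falls off the work surface, if the arm or the gripper's body presses on something with over 40 N, if the wrist force passes 120 N, or if a joint passes its speed limit or range.

## Robot

A 7-joint arm with a two-finger parallel gripper is mounted at the origin on the work surface. World frame = base frame: x ahead of the robot, y to its left, z up, the work surface at z = 0. Lengths are in m, angles in rad, forces in N, time in s.
With the tool pointing down it reaches from about 0.4 to 0.9 m from the base axis. Payload 5.6 kg.
Tool frame: the origin (TCP) lies at the very end of the fingers, on their centre line; the grasp point (between the pads) lies 19 mm behind it; z points along the fingers, y is the line along which they close (so a half turn about z gives the same grasp; the last joint's range is limited). The gripper opens to 92 mm and grips with 3 to 60 N. Pads are 20 mm wide; open, the fingers measure 128 mm over their backs; the gripper's body (75 mm by 189 mm) begins 69 mm behind the grasp point.
Start: joints at [1.249, 0.468, -0.012, 1.603, 0.006, 1.071, -0.056], TCP at [0.179, -0.625, 0.215] pointing down, gripper open.
Joint ranges: [-2.53, 2.53], [-0.31, 2.02], [-1.57, 1.55], [0.28, 2.44], [-1.29, 4.43], [0.15, 1.84], [-2.92, 2.92]. Speed limits (rad/s): [2.57, 2.57, 3.14, 3.14, 3.14, 3.14, 3.14].

## Interface

Orientations are given as a 3x3 rotation matrix whose columns are the frame's x, y, z axes.
In Python, from bench import status, eyes, env gives the robot as it stands.
- The arm moves only by the tool play_rows, never from a script. Its arguments are lists of equal length, an entry for each row: "delta_rot": the turn, a rotation vector about the tool's x, y, z as a fraction of full scale, a list of three; "slide": the shift along the tool's x, y, z as a fraction of full scale, a list of three; "grip": the opening, from 0 (shut) to 1 (fully open). In form: {"delta_rot": [[ax, ay, az], ...], "slide": [[x, y, z], ...], "grip": [grip, ...]}. A call has exactly 5 rows; each row shifts and turns the commanded pose from where the row before left it, along the tool's axes as they then stand; what a row does not reach is not made up. Full scale, the value 1, is 25 mm for a shift and 0.1 rad for a turn. A row lasts 1/12 s, in which the tool goes at most 41.7 mm and 7.16 degrees, less where a joint would pass 70% of its speed; a pose out of reach is approached as far as the arm can. A call with a number of a shift or a turn outside -1 to 1 is refused whole. A call with a gripper value outside its range is refused whole. The fingers move at their own pace and stop on an object; "newtons" is the grip in N (left out, the last holds). Time passes only in rows, so rows that do not move let the fingers close, or fill a call up. It gives the time, the measured TCP pose, the force, the opening and the grip force at its end, in the units of the state.
- status.get_obs(): the state, without advancing time (a new reading comes with each control period).
- eyes.grab_frame(name): name is "side" or "top"; returns (picture, depth): 384x512x3 uint8, blue, green, red; 384x512 float32, m along the optical axis (not along the pixel's ray), 0 where there is no reading.
- eyes.camera_model(name): a dict with "fx", "fy", "cx", "cy" (pixels), "R" (3x3) and "t" (3): a world point X has camera coordinates R X + t. Camera axes: x right, y down, z forward; pixel columns grow to the right and rows downward; lengths in m; the calibration is good to about 2 mm. A picture is of the moment at which its call begins. camera_model takes no time and is no camera call.
- env.hand_in(): hands the job in; it is judged then, once.
The state is a dict: "clock": time; "joint_positions": joint angles; "dq": joint speeds; "joint_efforts": joint torques, N m; "position": TCP position; "ee_rot": TCP orientation; "force": force on the tool from outside, world axes, zero at the start; "wrist_torque": the same for the moment, N m; "gripper_width": finger opening in m; "grasp_force": force on a finger pad.
Only numpy, scipy, OpenCV 4.12 (cv2) and the standard library are available. Lean on these libraries where they do the work, as an engineer would, in place of code of your own. Each camera call takes 0.05 s, during which the arm holds its last target. There are 200 camera calls.

## Working session

There is one attempt and no reset: what is moved stays moved. The work goes in short steps, Python scripts to look and compute and a tool call to move; the robot and the scene stay as the last step left them, time stands still between calls to the robot, and variables do not carry over. Pictures are saved under pics/ and viewed, at most 10 in all, crops included, and the job is handed in when it is done.

Besides the shell and the picture viewer there is one more tool, called after ">>>" by a JSON object that holds its "method" and its "body". play_rows: Moves the arm, as the interface text tells. Shift numbers are shares of 25 mm and turn numbers shares of 0.1 rad, none past 1 either way. Its arguments: {"type":"object","properties":{"delta_rot":{"type":"array","items":{"type":"array","items":{"type":"number","minimum":-1,"maximum":1}}},"slide":{"type":"array","items":{"type":"array","items":{"type":"number","minimum":-1,"maximum":1}}},"grip":{"type":"array","items":{"type":"number"}},"newtons":{"type":"number"}},"required":["delta_rot","slide","grip"]}

```bash
mkdir -p pics; ls
cat > h.py <<'E'
import numpy as np, cv2
from bench import status, eyes, env
def snap(n):
    im,d=eyes.grab_frame(n); np.savez(f'pics/{n}.npz',im=im,d=d); return im,d
def load(n):
    z=np.load(f'pics/{n}.npz'); return z['im'],z['d']
def world(n,u,v,z=None,d=None):
    c=eyes.camera_model(n); r=np.array([(u-c['cx'])/c['fx'],(v-c['cy'])/c['fy'],1.]); R=np.array(c['R']);t=np.array(c['t'])
    o=-R.T@t; w=R.T@r
    s=d if z is None else (z-o[2])/w[2]
    return o+s*w
E
python3 - <<'E'
from h import *
for n in('top','side'):
    im,d=snap(n); cv2.imwrite(f'pics/{n}0.png',cv2.resize(im,(800,600)))
    c=eyes.camera_model(n);print(n,c)
o=status.get_obs();print(o)
E
```

```text
pics
top {'fx': 366.3142359612272, 'fy': 366.3142359612272, 'cx': 255.88951450360648, 'cy': 192.53326298733, 'R': array([[-0.03952702, -0.99921513, -0.00259539],
       [-0.97424337,  0.03911603, -0.22208061],
       [ 0.22200782, -0.00624964, -0.97502486]]), 't': array([-0.06252398,  0.61167668,  0.79152991])}
side {'fx': 353.1520598650127, 'fy': 353.1520598650127, 'cx': 259.6910869229442, 'cy': 189.0223647128632, 'R': array([[-0.78474003, -0.61980277, -0.00525493],
       [-0.44411927,  0.56817853, -0.69277069],
       [ 0.43236693, -0.54131107, -0.72113879]]), 't': array([0.4141686 , 0.34741954, 0.61397019])}
{'clock': 0.1, 'joint_positions': array([ 1.24902618,  0.46827189, -0.011593  ,  1.60353779,  0.00604046,
        1.07138919, -0.05630321]), 'dq': array([-0.00050208, -0.0006156 , -0.00115811, -0.00304516, -0.00116101,
        0.00184116, -0.00078886]), 'joint_efforts': array([ 1.27491476e-03, -5.21646845e+01, -1.20469619e-02, -2.44367480e+01,
       -5.67473948e-02,  1.40334005e-02,  3.80209690e-05]), 'position': array([ 0.1786361 , -0.62442516,  0.21374419]), 'ee_rot': array([[ 9.61410228e-01,  2.75118226e-01, -5.78888198e-04],
       [ 2.75118792e-01, -9.61409128e-01,  1.46263959e-03],
       [-1.54149589e-04, -1.56545968e-03, -9.99998763e-01]]), 'force': array([-0.93183512, -0.4455348 ,  0.4396223 ]), 'wrist_torque': array([-0.04572358, -0.05083006, -0.062851  ]), 'grasp_force': 0.0, 'gripper_width': 0.09161866360511292}
```

View pics/top0.png

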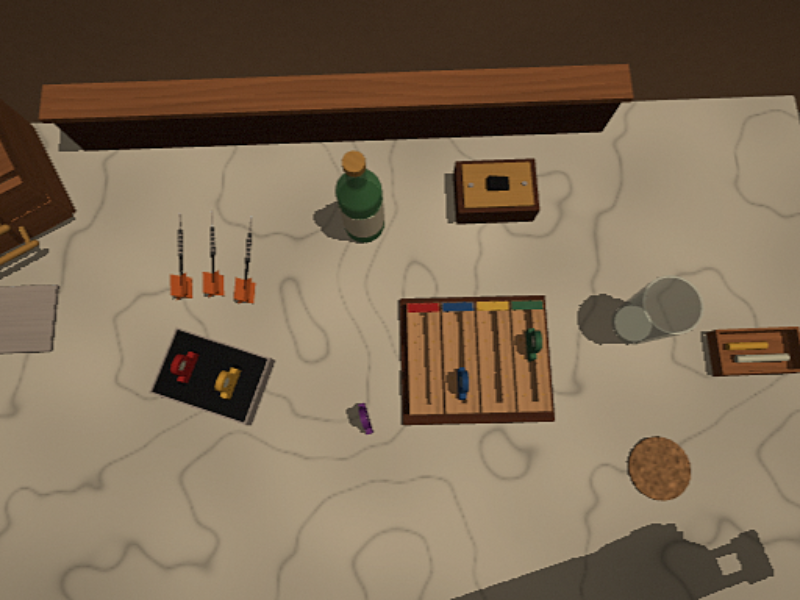

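View pics/side0.png

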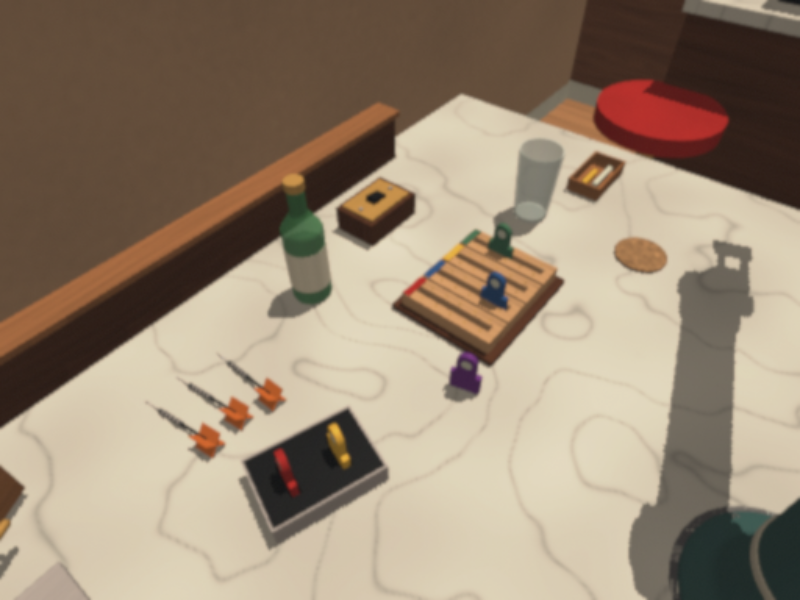

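The top view (800x600) shows the tin with red (183,366) and yellow (229,383). Lanes from left to right are red, blue, yellow and green, with caps at row 307. Blue runner is at (462,382) and green at (534,343). Candidates for blue: the blue runner (462,382) and the purple decoy on the table (364,418). I choose the one in the blue lane. A close crop should confirm it.

Run:
```python
from h import *
im,d=load('top')
a=cv2.resize(im[200:280,88:188],None,fx=4,fy=4,interpolation=cv2.INTER_CUBIC)
b=cv2.resize(im[185:280,225:365],None,fx=5.7,fy=5.7,interpolation=cv2.INTER_CUBIC)
b=cv2.resize(im[185:277,252:357],(800-0,600),interpolation=cv2.INTER_CUBIC) if 0 else cv2.resize(im[185:275,225:358],None,fx=6,fy=6,interpolation=cv2.INTER_CUBIC)
cv2.imwrite('pics/tin.png',cv2.resize(im[200:280,88:188],None,fx=7,fy=7,interpolation=cv2.INTER_CUBIC))
cv2.imwrite('pics/blk.png',b)
```

```text
(no output)
```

View pics/tin.png

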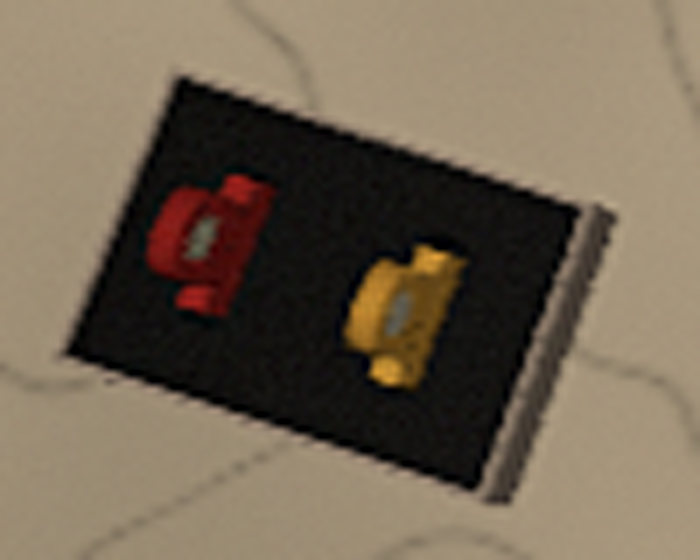

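View pics/blk.png

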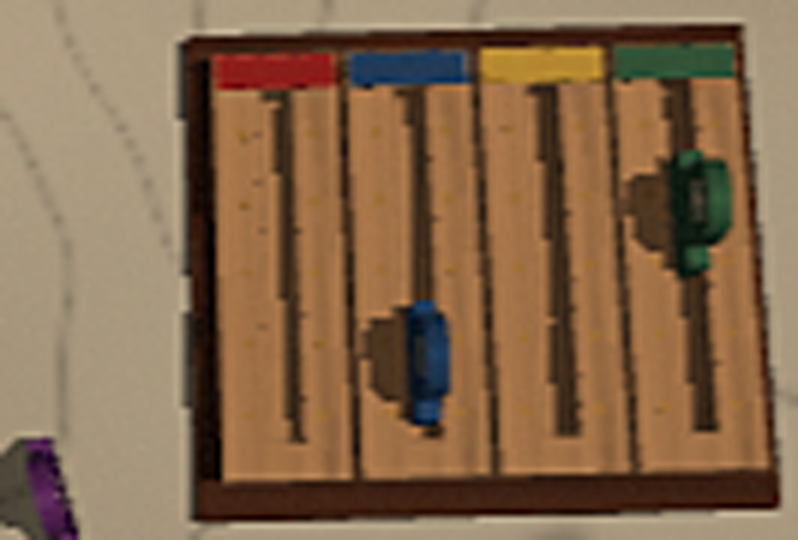

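```bash
cat >> h.py <<'E'
def fit(px,pts,z,f,o,n='top'):
    W=np.array([world(n,(u+.5)/f-.5+o[0],(v+.5)/f-.5+o[1],z)[:2] for u,v in px]);P=np.array(pts,float)/1000
    a,b=P-P.mean(0),W-W.mean(0); th=np.arctan2((a[:,0]*b[:,1]-a[:,1]*b[:,0]).sum(),(a*b).sum())
    R=np.array([[np.cos(th),-np.sin(th)],[np.sin(th),np.cos(th)]]); c=W.mean(0)-R@P.mean(0)
    return c,th,R,(W-(P@R.T+c))*1000
E
python3 - <<'E'
from h import *
np.set_printoptions(precision=4,suppress=True)
c,th,R,e=fit([(178,78),(580,210),(480,490),(68,352)],[(53,78),(53,-78),(-53,-78),(-53,78)],.037,7,(88,200))
print('tin',c,th,e.tolist()); print('red',c+R@[0,.035],'yel',c+R@[0,-.035])
c,th,R,e=fit([(212,55),(733,45),(770,468),(222,480),(287,440),(426,436),(568,434),(706,431)],[(85,106),(85,-106),(-85,-106),(-85,106),(-70,81),(-70,27),(-70,-27),(-70,-81)],.038,6,(225,185))
print('blk',c,th,e.tolist())
for n,y in zip('RBYG',(.081,.027,-.027,-.081)): print(n,c+R@[.047,y],c+R@[0,y])
im,d=load('top')
m=dict(blue=(428,325,.056),bluefoot=(425,413,.056),green=(714,215,.08))
# runner tops via depth: cloud of coloured points
cm=eyes.camera_model('top')
hsv=cv2.cvtColor(im,cv2.COLOR_BGR2HSV)
for n,(u0,u1,v0,v1) in dict(red=(107,130,222,247),yel=(135,157,232,258),blue=(284,302,232,258),green=(326,350,208,234),).items():
    P=[];
    for v in range(v0,v1):
        for u in range(u0,u1):
            if d[v,u]>0:
                p=world('top',u,v,d=d[v,u])
                if p[2]>.048: P.append(p)
    P=np.array(P); T=P[P[:,2]>.06]
    print(n,len(P),'zmax',np.sort(P[:,2])[-3:],'mid',(P.min(0)+P.max(0))/2,'tops',T.mean(0),'med',np.median(P,0), 'blkframe/any',(R.T@((P.min(0)+P.max(0))[:2]/2-c)),P.min(0),P.max(0))
E
```

```text
tin [0.5131 0.2058] -0.34720093339013325 [[-4.6829529596422725, -1.9557956729556736], [-2.7877645750710167, 5.6654803814575745], [4.766507495410299, 1.6924360692410767], [2.7042100393029345, -5.402120777742936]]
red [0.525  0.2387] yel [0.5012 0.1729]
blk [ 0.5258 -0.2018] -0.015708415942148963 [[-0.21199886908040977, 0.4046056307540069], [-1.2039081740379265, 1.0832758087979122], [0.10397498104114389, -0.0032339921994806176], [0.633289844804763, 0.9521737509550487], [0.31668710716642456, 0.20948674183807192], [0.5515007288821594, -0.02223148106195172], [-0.02777248890539763, -1.3882750438269087], [-0.16177312987070147, -1.2358014152565322]]
R [ 0.5741 -0.1215] [ 0.5271 -0.1208]
B [ 0.5732 -0.1755] [ 0.5262 -0.1748]
Y [ 0.5724 -0.2295] [ 0.5254 -0.2287]
G [ 0.5715 -0.2835] [ 0.5246 -0.2827]
red 160 zmax [0.0914 0.0927 0.0936] mid [0.5254 0.2401 0.071 ] tops [0.5253 0.2376 0.0806] med [0.5257 0.2368 0.076 ] blkframe/any [-0.0074  0.4418] [0.5032 0.2292 0.0484] [0.5477 0.251  0.0936]
yel 146 zmax [0.0911 0.0915 0.0924] mid [0.4995 0.1749 0.0704] tops [0.4983 0.1732 0.0811] med [0.4984 0.1725 0.076 ] blkframe/any [-0.0323  0.3762] [0.4776 0.1647 0.0483] [0.5213 0.185  0.0924]
blue 113 zmax [0.0981 0.0989 0.0991] mid [ 0.4853 -0.1729  0.0738] tops [ 0.4837 -0.172   0.0883] med [ 0.4832 -0.1713  0.0877] blkframe/any [-0.0409  0.0282] [ 0.4634 -0.1776  0.0486] [ 0.5073 -0.1682  0.0991]
green 145 zmax [0.0973 0.098  0.0981] mid [ 0.5392 -0.2815  0.0733] tops [ 0.5377 -0.2801  0.0852] med [ 0.5369 -0.2789  0.0802] blkframe/any [ 0.0146 -0.0795] [ 0.5164 -0.2864  0.0485] [ 0.562  -0.2766  0.0981]
```

The crops confirm blue in the blue lane at (428,360), green in the green lane at (700,215), and red and yellow in the tin slots. The purple runner is the decoy. Next is the first approach, to green.

```bash
cat >> h.py <<'E'
def plan(tgt,yaw,o=None):
    o=o or status.get_obs(); p=o['position'];R=o['ee_rot']
    # rotation first: rotvec in tool frame to (down, yaw)
    c,s=np.cos(yaw),np.sin(yaw); T=np.array([[c,s,0],[s,-c,0],[0,0,-1.]])
    r=cv2.Rodrigues(R.T@T)[0].ravel()/.1
    q=p
    print('t',round(o['clock'],2),'pos',p.round(4),'F',o['force'].round(1),'w',round(o['gripper_width'],4),'gf',round(o['grasp_force'],1)); print('rot units',r.round(2))
    for t in tgt:
        s=T.T@(np.array(t)-q)/.025; q=np.array(t); print('->',t,'slide units',s.round(2))
E
python3 - <<'E'
from h import *
print('cam',-np.array(eyes.camera_model('top')['R']).T@eyes.camera_model('top')['t'])
print('bottle',world('top',365/1.5625,228/1.5625,.0),world('top',353/1.5625,160/1.5625,.23),'glass',world('top',633/1.5625,324/1.5625,0),world('top',671/1.5625,306/1.5625,.145))
plan([(.537,-.282,.16),(.537,-.282,.07),(.575,-.2828,.07)],-.0157)
E
```

```text
cam [ 0.41772473 -0.08145448  0.90744059]
bottle [ 0.75169483 -0.03393244  0.        ] [ 0.76003357 -0.03295631  0.23      ] glass [ 0.57107777 -0.46073774  0.        ] [ 0.56930449 -0.4550134   0.145     ]
t 0.1 pos [ 0.1786 -0.6244  0.2137] F [-0.9 -0.4  0.4] w 0.0916 gf 0.0
rot units [-0.02  0.    2.94]
-> (0.537, -0.282, 0.16) slide units [ 14.12 -13.92   2.15]
-> (0.537, -0.282, 0.07) slide units [0.  0.  3.6]
-> (0.575, -0.2828, 0.07) slide units [1.52 0.01 0.  ]
```

>>> {"method": "play_rows", "body": {"delta_rot": [[0,0,0.98],[0,0,0.98],[0,0,0.98],[0,0,0],[0,0,0]], "slide": [[0,0,0],[0,0,0],[0,0,0],[0.94,-0.93,0],[0.94,-0.93,0]], "grip": [0.4,0.4,0.4,0.4,0.4], "newtons": 8}}

```text
clock: 0.52
position: [0.2248, -0.5794, 0.2138]
ee_rot: [[1.0, -0.02, -0.001], [-0.02, -1.0, 0.0], [-0.002, -0.0, -1.0]]
force: [1.1, -0.1, 0.9]
gripper_width: 0.0607
grasp_force: 0.0
```

>>> {"method": "play_rows", "body": {"delta_rot": [[0,0,0],[0,0,0],[0,0,0],[0,0,0],[0,0,0]], "slide": [[0.94,-0.93,0],[0.94,-0.93,0],[0.94,-0.93,0],[0.94,-0.93,0],[0.94,-0.93,0]], "grip": [0.4,0.4,0.4,0.4,0.4]}}

```text
clock: 0.93
position: [0.3466, -0.4632, 0.2143]
ee_rot: [[1.0, -0.015, -0.0], [-0.015, -1.0, 0.0], [-0.0, -0.0, -1.0]]
force: [0.1, -0.1, 0.5]
gripper_width: 0.0366
grasp_force: 0.0
```

>>> {"method": "play_rows", "body": {"delta_rot": [[0,0,0],[0,0,0],[0,0,0],[0,0,0],[0,0,0]], "slide": [[0.94,-0.93,0],[0.94,-0.93,0],[0.94,-0.93,0],[0.94,-0.93,0],[0.94,-0.93,0]], "grip": [0.4,0.4,0.4,0.4,0.4]}}

```text
clock: 1.35
position: [0.4658, -0.3488, 0.2143]
ee_rot: [[1.0, -0.015, -0.001], [-0.015, -1.0, 0.0], [-0.001, -0.0, -1.0]]
force: [0.6, -0.5, -0.0]
gripper_width: 0.0368
grasp_force: 0.0
```

>>> {"method": "play_rows", "body": {"delta_rot": [[0,0,0],[0,0,0],[0,0,0],[0,0,0],[0,0,0]], "slide": [[0.94,-0.93,0.5],[0.94,-0.93,0.5],[0.94,-0.93,0.5],[0,0,0.5],[0,0,0]], "grip": [0.4,0.4,0.4,0.4,0.4]}}

```text
clock: 1.77
position: [0.5362, -0.2785, 0.1615]
ee_rot: [[1.0, -0.011, -0.005], [-0.011, -1.0, 0.003], [-0.005, -0.003, -1.0]]
force: [-0.9, -0.9, -0.3]
gripper_width: 0.0368
grasp_force: 0.0
```

```bash
python3 -c "
from h import *
plan([(.537,-.282,.07),(.575,-.2828,.07)],-.0157)"
```

```text
t 1.77 pos [ 0.5362 -0.2785  0.1615] F [-0.9 -0.9 -0.3] w 0.0368 gf 0.0
rot units [-0.03  0.05  0.05]
-> (0.537, -0.282, 0.07) slide units [0.03 0.14 3.66]
-> (0.575, -0.2828, 0.07) slide units [1.52 0.01 0.  ]
```

>>> {"method": "play_rows", "body": {"delta_rot": [[0,0,0],[0,0,0],[0,0,0],[0,0,0],[0,0,0]], "slide": [[0,0.1,0.9],[0,0,0.9],[0,0,0.9],[0,0,0.9],[0,0,0]], "grip": [0.4,0.4,0.4,0.4,0.4], "newtons": 6}}

```text
clock: 2.18
position: [0.5325, -0.2845, 0.0708]
ee_rot: [[1.0, -0.018, -0.008], [-0.018, -1.0, 0.002], [-0.008, -0.002, -1.0]]
force: [-0.0, 0.0, 0.1]
gripper_width: 0.0369
grasp_force: 0.0
```

>>> {"method": "play_rows", "body": {"delta_rot": [[0,0,0],[0,0,0],[0,0,0],[0,0,0],[0,0,0]], "slide": [[0,0,0],[0,0,0],[0,0,0],[0,0,0],[0,0,0]], "grip": [0,0,0,0,0]}}

```text
clock: 2.6
position: [0.5374, -0.2844, 0.0761]
ee_rot: [[1.0, -0.015, 0.002], [-0.015, -1.0, -0.001], [0.002, 0.001, -1.0]]
force: [0.5, 1.8, 4.1]
gripper_width: 0.0091
grasp_force: 6.0
```

```bash
python3 -c "
from h import *
plan([(.537,-.282,.07),(.575,-.2828,.07)],-.0157)"
```

```text
t 2.6 pos [ 0.5374 -0.2844  0.0761] F [0.5 1.8 4.1] w 0.0091 gf 6.0
rot units [ 0.01 -0.02  0.  ]
-> (0.537, -0.282, 0.07) slide units [-0.02 -0.1   0.24]
-> (0.575, -0.2828, 0.07) slide units [1.52 0.01 0.  ]
```

>>> {"method": "play_rows", "body": {"delta_rot": [[0,0,0],[0,0,0],[0,0,0],[0,0,0],[0,0,0]], "slide": [[0.3,0,0.1],[0.35,0,0],[0.35,0,0],[0.3,0,0],[0.25,0,0]], "grip": [0,0,0,0,0]}}

```text
clock: 3.02
position: [0.576, -0.2848, 0.0725]
ee_rot: [[1.0, -0.015, 0.0], [-0.015, -1.0, -0.0], [0.0, 0.0, -1.0]]
force: [-0.8, 0.3, 1.9]
gripper_width: 0.0094
grasp_force: 6.0
```

>>> {"method": "play_rows", "body": {"delta_rot": [[0,0,0],[0,0,0],[0,0,0],[0,0,0],[0,0,0]], "slide": [[0,0,0],[0,0,0],[0,0,0],[0,0,0],[0,0,0]], "grip": [0,0,0,0.4,0.4]}}

```text
clock: 3.43
position: [0.5744, -0.2847, 0.0717]
ee_rot: [[1.0, -0.016, -0.002], [-0.016, -1.0, 0.0], [-0.002, -0.0, -1.0]]
force: [-0.5, 0.2, -0.1]
gripper_width: 0.0204
grasp_force: 0.0
```

```bash
python3 -c "
from h import *
plan([(.5715,-.283,.16),(.484,-.1745,.16),(.484,-.1745,.07)],-.0157)"
```

```text
t 3.43 pos [ 0.5744 -0.2847  0.0717] F [-0.5  0.2 -0.1] w 0.0204 gf 0.0
rot units [-0.    0.02  0.  ]
-> (0.5715, -0.283, 0.16) slide units [-0.12 -0.07 -3.53]
-> (0.484, -0.1745, 0.16) slide units [-3.57 -4.28  0.  ]
-> (0.484, -0.1745, 0.07) slide units [0.  0.  3.6]
```

>>> {"method": "play_rows", "body": {"delta_rot": [[0,0,0],[0,0,0],[0,0,0],[0,0,0],[0,0,0]], "slide": [[0,0,-0.8],[0,0,-0.9],[0,0,-0.9],[-0.7,-0.8,0],[-0.7,-0.8,0]], "grip": [0.4,0.4,0.4,0.4,0.4]}}

```text
clock: 3.85
position: [0.541, -0.2452, 0.1381]
ee_rot: [[1.0, -0.018, 0.002], [-0.018, -1.0, -0.001], [0.002, 0.001, -1.0]]
force: [-0.7, 0.7, -0.2]
gripper_width: 0.0369
grasp_force: 0.0
```

>>> {"method": "play_rows", "body": {"delta_rot": [[0,0,0],[0,0,0],[0,0,0],[0,0,0],[0,0,0]], "slide": [[-0.8,-0.9,0],[-0.8,-0.9,0],[-0.7,-0.9,0],[0,0,0],[0,0,0]], "grip": [0.4,0.4,0.4,0.4,0.4]}}

```text
clock: 4.27
position: [0.4835, -0.175, 0.1372]
ee_rot: [[1.0, -0.014, -0.001], [-0.014, -1.0, -0.0], [-0.001, 0.0, -1.0]]
force: [-0.9, -1.0, 0.8]
gripper_width: 0.0365
grasp_force: 0.0
```

```bash
python3 -c "
from h import *
plan([(.484,-.176,.07)],-.0157)"
```

```text
t 4.27 pos [ 0.4835 -0.175   0.1372] F [-0.9 -1.   0.8] w 0.0365 gf 0.0
rot units [0.   0.01 0.02]
-> (0.484, -0.176, 0.07) slide units [0.02 0.04 2.69]
```

>>> {"method": "play_rows", "body": {"delta_rot": [[0,0,0],[0,0,0],[0,0,0],[0,0,0],[0,0,0]], "slide": [[0,0.04,0.9],[0,0,0.9],[0,0,0.8],[0,0,0],[0,0,0]], "grip": [0.4,0.4,0.4,0.4,0.4]}}

```text
clock: 4.68
position: [0.4842, -0.1776, 0.0713]
ee_rot: [[1.0, -0.016, -0.002], [-0.016, -1.0, 0.0], [-0.002, -0.0, -1.0]]
force: [1.3, -0.9, 0.2]
gripper_width: 0.0369
grasp_force: 0.0
```

>>> {"method": "play_rows", "body": {"delta_rot": [[0,0,0],[0,0,0],[0,0,0],[0,0,0],[0,0,0]], "slide": [[0,0,0],[0,0,0],[0,0,0],[0,0,0],[0.3,0,0]], "grip": [0,0,0,0,0]}}

```text
clock: 5.1
position: [0.4909, -0.1769, 0.0728]
ee_rot: [[1.0, -0.016, -0.001], [-0.016, -1.0, 0.0], [-0.001, -0.0, -1.0]]
force: [-3.0, 2.6, 7.1]
gripper_width: 0.0096
grasp_force: 6.0
```

>>> {"method": "play_rows", "body": {"delta_rot": [[0,0,0],[0,0,0],[0,0,0],[0,0,0],[0,0,0]], "slide": [[0.5,0,0],[0.6,0,0],[0.6,0,0],[0.6,0,0],[0.5,0,0]], "grip": [0,0,0,0,0]}}

```text
clock: 5.52
position: [0.563, -0.1768, 0.0721]
ee_rot: [[1.0, -0.015, -0.001], [-0.015, -1.0, 0.001], [-0.001, -0.001, -1.0]]
force: [-1.6, 2.1, 0.4]
gripper_width: 0.0089
grasp_force: 6.0
```

>>> {"method": "play_rows", "body": {"delta_rot": [[0,0,0],[0,0,0],[0,0,0],[0,0,0],[0,0,0]], "slide": [[0.35,0,0],[0.3,0,0],[0,0,0],[0,0,0],[0,0,0]], "grip": [0,0,0,0,0.4]}}

```text
clock: 5.93
position: [0.5781, -0.1786, 0.0722]
ee_rot: [[1.0, -0.015, 0.0], [-0.015, -1.0, -0.001], [0.0, 0.001, -1.0]]
force: [-1.2, -0.8, -0.4]
gripper_width: 0.0137
grasp_force: 0.0
```

>>> {"method": "play_rows", "body": {"delta_rot": [[0,0,0],[0,0,0],[0,0,0],[0,0,0],[0,0,0]], "slide": [[0,0,0],[0,0,-0.6],[0,0,-1],[0,0,-1],[0,0,-1]], "grip": [0.4,0.4,0.4,0.4,0.4]}}

```text
clock: 6.35
position: [0.5773, -0.1793, 0.1631]
ee_rot: [[1.0, -0.016, -0.001], [-0.016, -1.0, -0.001], [-0.001, 0.001, -1.0]]
force: [0.0, -0.5, 0.2]
gripper_width: 0.0365
grasp_force: 0.0
```

```bash
python3 -c "
from h import *
plan([(.4995,.1725,.17),(.4995,.1725,.067)],-.347)"
```

```text
t 6.35 pos [ 0.5773 -0.1793  0.1631] F [ 0.  -0.5  0.2] w 0.0365 gf 0.0
rot units [0.01 0.01 3.31]
-> (0.4995, 0.1725, 0.17) slide units [ -7.71 -12.17  -0.28]
-> (0.4995, 0.1725, 0.067) slide units [0.   0.   4.12]
```

>>> {"method": "play_rows", "body": {"delta_rot": [[0,0,0.83],[0,0,0.83],[0,0,0.83],[0,0,0.82],[0,0,0]], "slide": [[0,0,0],[0,0,0],[0,0,0],[0,0,0],[-0.59,-0.93,0]], "grip": [0.4,0.4,0.4,0.4,0.4], "newtons": 15}}

```text
clock: 6.77
position: [0.5719, -0.1582, 0.1624]
ee_rot: [[0.936, -0.351, 0.001], [-0.351, -0.936, -0.005], [0.003, 0.004, -1.0]]
force: [0.4, -0.8, 0.5]
gripper_width: 0.0368
grasp_force: 0.0
```

>>> {"method": "play_rows", "body": {"delta_rot": [[0,0,0],[0,0,0],[0,0,0],[0,0,0],[0,0,0]], "slide": [[-0.59,-0.93,0],[-0.59,-0.93,0],[-0.59,-0.93,0],[-0.59,-0.93,0],[-0.59,-0.93,0]], "grip": [0.4,0.4,0.4,0.4,0.4]}}

```text
clock: 7.18
position: [0.5416, -0.0169, 0.1624]
ee_rot: [[0.94, -0.341, 0.0], [-0.341, -0.94, -0.001], [0.001, 0.001, -1.0]]
force: [-0.3, 0.3, 1.1]
gripper_width: 0.037
grasp_force: 0.0
```

>>> {"method": "play_rows", "body": {"delta_rot": [[0,0,0],[0,0,0],[0,0,0],[0,0,0],[0,0,0]], "slide": [[-0.59,-0.93,0],[-0.59,-0.93,0],[-0.59,-0.93,0],[-0.59,-0.93,0],[-0.59,-0.93,0]], "grip": [0.4,0.4,0.4,0.4,0.4]}}

```text
clock: 7.6
position: [0.512, 0.1174, 0.1624]
ee_rot: [[0.94, -0.341, 0.001], [-0.341, -0.94, -0.001], [0.001, 0.001, -1.0]]
force: [0.3, -0.5, 0.1]
gripper_width: 0.0368
grasp_force: 0.0
```

>>> {"method": "play_rows", "body": {"delta_rot": [[0,0,0],[0,0,0],[0,0,0],[0,0,0],[0,0,0]], "slide": [[-0.59,-0.93,0],[-0.59,-0.93,0],[0,0,0.5],[0,0,0.5],[0,0,0]], "grip": [0.4,0.4,0.4,0.4,0.4]}}

```text
clock: 8.02
position: [0.4989, 0.1701, 0.1354]
ee_rot: [[0.941, -0.339, -0.003], [-0.339, -0.941, -0.002], [-0.002, 0.003, -1.0]]
force: [0.2, -0.3, 0.2]
gripper_width: 0.0367
grasp_force: 0.0
```

```bash
python3 -c "
from h import *
plan([(.4995,.1725,.067)],-.347)
im,d=snap('side');cv2.imwrite('pics/s1.png',cv2.resize(im,(800,600)))"
```

```text
t 8.02 pos [0.4989 0.1701 0.1354] F [ 0.2 -0.3  0.2] w 0.0367 gf 0.0
rot units [0.03 0.02 0.01]
-> (0.4995, 0.1725, 0.067) slide units [-0.01 -0.1   2.74]
```

View pics/s1.png

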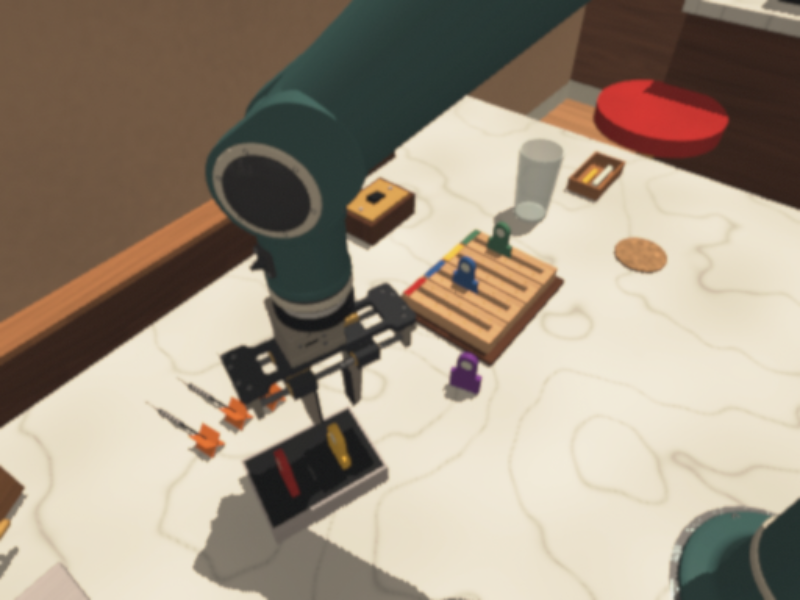

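Blue now stands near its cap at (465,272). The fingers are above yellow at (340,445). Green at (500,236) will be checked later. Descending on yellow.

>>> {"method": "play_rows", "body": {"delta_rot": [[0,0,0],[0,0,0],[0,0,0],[0,0,0],[0,0,0]], "slide": [[0,-0.05,0.9],[0,0,0.9],[0,0,0.9],[0,0,0],[0,0,0]], "grip": [0.4,0.4,0.4,0.4,0.4]}}

```text
clock: 8.48
position: [0.5007, 0.1715, 0.0696]
ee_rot: [[0.94, -0.34, -0.001], [-0.34, -0.94, -0.001], [-0.001, 0.001, -1.0]]
force: [-0.0, -0.3, 1.2]
gripper_width: 0.0368
grasp_force: 0.0
```

>>> {"method": "play_rows", "body": {"delta_rot": [[0,0,0],[0,0,0],[0,0,0],[0,0,0],[0,0,0]], "slide": [[0,0,0],[0,0,0],[0,0,0],[0,0,0],[0,0,0]], "grip": [0,0,0,0,0]}}

```text
clock: 8.9
position: [0.5015, 0.1727, 0.0704]
ee_rot: [[0.941, -0.339, 0.002], [-0.339, -0.941, 0.001], [0.001, -0.001, -1.0]]
force: [0.4, 0.6, 2.5]
gripper_width: 0.0086
grasp_force: 15.0
```

>>> {"method": "play_rows", "body": {"delta_rot": [[0,0,0],[0,0,0],[0,0,0],[0,0,0],[0,0,0]], "slide": [[0,0,-0.4],[0,0,-1],[0,0,-1],[0,0,-1],[0,0,-1]], "grip": [0,0,0,0,0]}}

```text
clock: 9.32
position: [0.5005, 0.1723, 0.1814]
ee_rot: [[0.941, -0.339, -0.0], [-0.339, -0.941, -0.0], [-0.0, 0.0, -1.0]]
force: [0.8, -0.5, -0.1]
gripper_width: 0.0089
grasp_force: 15.0
```

```bash
python3 -c "
from h import *
plan([(.556,-.2305,.175),(.556,-.2305,.08)],-.0157)
im,d=snap('top')
for n,(u0,u1,v0,v1) in dict(blue=(280,310,190,270),green=(320,355,190,240)).items():
    P=np.array([world('top',u,v,d=d[v,u]) for v in range(v0,v1) for u in range(u0,u1) if d[v,u]>0]); P=P[(P[:,2]>.048)&(P[:,2]<.105)]
    print(n,len(P),P.min(0),P.max(0))
cv2.imwrite('pics/t1.png',cv2.resize(im[120:320,80:380],(800,533)))"
```

```text
t 9.32 pos [0.5005 0.1723 0.1814] F [ 0.8 -0.5 -0.1] w 0.0089 gf 15.0
rot units [ 0.   0.  -3.3]
-> (0.556, -0.2305, 0.175) slide units [ 2.47 16.07  0.25]
-> (0.556, -0.2305, 0.08) slide units [0.  0.  3.8]
blue 110 [ 0.5186549  -0.17985559  0.04815599] [ 0.56452458 -0.1698028   0.09842705]Traceback (most recent call last):
  File "<string>", line 6, in <module>
    P=np.array([world('top',u,v,d=d[v,u]) for v in range(v0,v1) for u in range(u0,u1) if d[v,u]>0]); P=P[(P[:,2]>.048)&(P[:,2]<.105)]
                ~~~~~^^^^^^^^^^^^^^^^^^^^
  File "h.py", line 8, in world
    c=eyes.camera_model(n); r=np.array([(u-c['cx'])/c['fx'],(v-c['cy'])/c['fy'],1.]); R=np.array(c['R']);t=np.array(c['t'])
ValueError: time passes only in moves, steps and waits
```

>>> {"method": "play_rows", "body": {"delta_rot": [[0,0,-0.82],[0,0,-0.83],[0,0,-0.83],[0,0,-0.82],[0,0,0]], "slide": [[0,0,0],[0,0,0],[0,0,0],[0,0,0],[0.15,1,0]], "grip": [0,0,0,0,0]}}

```text
clock: 9.78
position: [0.5033, 0.152, 0.1804]
ee_rot: [[1.0, -0.005, 0.001], [-0.005, -1.0, 0.003], [0.0, -0.003, -1.0]]
force: [-0.6, -0.3, -0.6]
gripper_width: 0.009
grasp_force: 15.0
```

>>> {"method": "play_rows", "body": {"delta_rot": [[0,0,0],[0,0,0],[0,0,0],[0,0,0],[0,0,0]], "slide": [[0.15,1,0],[0.15,1,0],[0.15,1,0],[0.15,1,0],[0.15,1,0]], "grip": [0,0,0,0,0]}}

```text
clock: 10.2
position: [0.5208, 0.0207, 0.1802]
ee_rot: [[1.0, -0.016, 0.0], [-0.016, -1.0, -0.0], [0.0, 0.0, -1.0]]
force: [-0.1, 0.2, -0.5]
gripper_width: 0.0088
grasp_force: 15.0
```

>>> {"method": "play_rows", "body": {"delta_rot": [[0,0,0],[0,0,0],[0,0,0],[0,0,0],[0,0,0]], "slide": [[0.15,1,0],[0.15,1,0],[0.15,1,0],[0.15,1,0],[0.15,1,0]], "grip": [0,0,0,0,0]}}

```text
clock: 10.62
position: [0.5375, -0.1045, 0.1801]
ee_rot: [[1.0, -0.016, 0.0], [-0.016, -1.0, -0.0], [0.0, 0.0, -1.0]]
force: [-0.4, -0.5, -0.8]
gripper_width: 0.0089
grasp_force: 15.0
```

>>> {"method": "play_rows", "body": {"delta_rot": [[0,0,0],[0,0,0],[0,0,0],[0,0,0],[0,0,0]], "slide": [[0.15,1,0],[0.15,1,0],[0.15,1,0],[0.15,0.9,0],[0.15,0.6,0]], "grip": [0,0,0,0,0]}}

```text
clock: 11.03
position: [0.5541, -0.2189, 0.18]
ee_rot: [[1.0, -0.019, -0.0], [-0.019, -1.0, -0.001], [-0.0, 0.001, -1.0]]
force: [0.8, -0.7, -0.7]
gripper_width: 0.0087
grasp_force: 15.0
```

>>> {"method": "play_rows", "body": {"delta_rot": [[0,0,0],[0,0,0],[0,0,0],[0,0,0],[0,0,0]], "slide": [[0,0.3,0.5],[0,0,0.9],[0,0,0.8],[0,0,0],[0,0,0]], "grip": [0,0,0,0,0]}}

```text
clock: 11.45
position: [0.5535, -0.2221, 0.1232]
ee_rot: [[1.0, -0.015, -0.003], [-0.015, -1.0, 0.002], [-0.003, -0.002, -1.0]]
force: [0.3, -0.2, 0.3]
gripper_width: 0.0093
grasp_force: 15.0
```

```bash
sed -i "s/^def world/from functools import lru_cache\n@lru_cache\ndef cam(n): return eyes.camera_model(n)\ndef world/; s/c=eyes.camera_model(n)/c=cam(n)/" h.py
cat >> h.py <<'E'
def cloud(d,u0,u1,v0,v1,lo=.048,hi=.105):
    P=np.array([world('top',u,v,d=d[v,u]) for v in range(v0,v1) for u in range(u0,u1) if d[v,u]>0]); return P[(P[:,2]>lo)&(P[:,2]<hi)]
E
python3 -c "
from h import *
plan([(.556,-.2307,.105),(.556,-.2307,.08)],-.0157)"
```

```text
t 11.45 pos [ 0.5535 -0.2221  0.1232] F [ 0.3 -0.2  0.3] w 0.0093 gf 15.0
rot units [-0.02  0.03  0.01]
-> (0.556, -0.2307, 0.105) slide units [0.11 0.34 0.73]
-> (0.556, -0.2307, 0.08) slide units [0. 0. 1.]
```

>>> {"method": "play_rows", "body": {"delta_rot": [[0,0,0],[0,0,0],[0,0,0],[0,0,0],[0,0,0]], "slide": [[0,0.34,0.2],[0,0,0.3],[0,0,0.2],[0,0,0],[0,0,0]], "grip": [0,0,0,0,0]}}

```text
clock: 11.87
position: [0.5542, -0.2319, 0.1069]
ee_rot: [[1.0, -0.016, -0.0], [-0.016, -1.0, 0.0], [-0.0, -0.0, -1.0]]
force: [-0.2, -0.6, 0.1]
gripper_width: 0.0087
grasp_force: 15.0
```

```bash
python3 -c "
from h import *
plan([(.5535,-.2307,.105),(.556,-.2307,.08)],-.0157)
im,d=snap('top'); im2,d2=snap('side')
for n,b in dict(blue=(270,310,190,270),green=(320,355,190,240)).items():
    P=cloud(d,*b); print(n,len(P),P.min(0) if len(P) else 0,P.max(0) if len(P) else 0)
a=cv2.resize(im[185:275,225:358],(400,270),interpolation=2);b=cv2.resize(im2[130:240,240:370],(400,338),interpolation=2)
c=np.zeros((338,800,3),np.uint8);c[:270,:400]=a;c[:,400:]=b
cv2.imwrite('pics/t2.png',c)"
```

```text
t 11.87 pos [ 0.5542 -0.2319  0.1069] F [-0.2 -0.6  0.1] w 0.0087 gf 15.0
rot units [-0.    0.   -0.01]
-> (0.5535, -0.2307, 0.105) slide units [-0.03 -0.05  0.08]
-> (0.556, -0.2307, 0.08) slide units [ 0.1 -0.   1. ]
blue 75 [ 0.51852554 -0.17874713  0.05188508] [ 0.5473601  -0.16993544  0.09698733]
green 18 [ 0.52837081 -0.23526468  0.06514825] [ 0.53680425 -0.22775081  0.09574422]
```

View pics/t2.png

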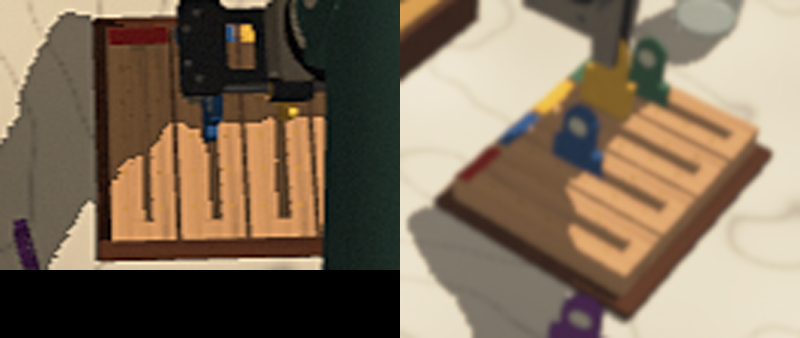

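Yellow hangs over the yellow groove (608,90 in the side crop). Blue (578,135) and green (650,70) both stop short of home. Lowering yellow slowly.

>>> {"method": "play_rows", "body": {"delta_rot": [[0,0,0],[0,0,0],[0,0,0],[0,0,0],[0,0,0]], "slide": [[0,-0.04,0.15],[0,0,0.15],[0,0,0.15],[0,0,0.15],[0,0,0]], "grip": [0,0,0,0,0]}}

```text
clock: 12.38
position: [0.5537, -0.2307, 0.091]
ee_rot: [[1.0, -0.016, -0.002], [-0.016, -1.0, 0.001], [-0.002, -0.001, -1.0]]
force: [-0.9, 0.3, -1.3]
gripper_width: 0.0087
grasp_force: 15.0
```

>>> {"method": "play_rows", "body": {"delta_rot": [[0,0,0],[0,0,0],[0,0,0],[0,0,0],[0,0,0]], "slide": [[0,0,0.15],[0,0,0.15],[0,0,0.15],[0,0,0],[0,0,0]], "grip": [0,0,0,0,0]}}

```text
clock: 12.8
position: [0.554, -0.2308, 0.0803]
ee_rot: [[1.0, -0.016, -0.001], [-0.016, -1.0, 0.001], [-0.001, -0.0, -1.0]]
force: [1.4, 1.1, 0.1]
gripper_width: 0.0086
grasp_force: 15.0
```

>>> {"method": "play_rows", "body": {"delta_rot": [[0,0,0],[0,0,0],[0,0,0],[0,0,0],[0,0,0]], "slide": [[0,0,0.13],[0,0,0],[0.2,0,0],[0.2,0,0],[0.1,0,0]], "grip": [0,0,0,0,0], "newtons": 20}}

```text
clock: 13.22
position: [0.5675, -0.231, 0.0776]
ee_rot: [[1.0, -0.016, 0.0], [-0.016, -1.0, 0.0], [-0.0, -0.0, -1.0]]
force: [-1.2, 2.3, 0.2]
gripper_width: 0.009
grasp_force: 20.0
```

>>> {"method": "play_rows", "body": {"delta_rot": [[0,0,0],[0,0,0],[0,0,0],[0,0,0],[0,0,0]], "slide": [[0.1,0,0],[0.1,0,0],[0.05,0,0],[0,0,0],[0,0,0]], "grip": [0,0,0,0,0]}}

```text
clock: 13.63
position: [0.5733, -0.2312, 0.0774]
ee_rot: [[1.0, -0.016, 0.0], [-0.016, -1.0, 0.0], [0.0, -0.0, -1.0]]
force: [0.1, 2.0, -1.5]
gripper_width: 0.0086
grasp_force: 20.0
```

>>> {"method": "play_rows", "body": {"delta_rot": [[0,0,0],[0,0,0],[0,0,0],[0,0,0],[0,0,0]], "slide": [[0.05,0,0.03],[0.05,0,0],[0.05,0,0],[0,0,0],[0,0,0]], "grip": [0,0,0,0,0]}}

```text
clock: 14.05
position: [0.5756, -0.2312, 0.0767]
ee_rot: [[1.0, -0.016, -0.003], [-0.016, -1.0, 0.001], [-0.003, -0.001, -1.0]]
force: [-3.8, 4.1, 2.1]
gripper_width: 0.009
grasp_force: 20.0
```

>>> {"method": "play_rows", "body": {"delta_rot": [[0,0,0],[0,0,0],[0,0,0],[0,0,0],[0,0,0]], "slide": [[0.05,0,0],[0.05,0,0],[0.05,0,0],[0,0,0],[0,0,0]], "grip": [0,0,0,0,0]}}

```text
clock: 14.47
position: [0.5786, -0.2314, 0.0771]
ee_rot: [[1.0, -0.017, -0.004], [-0.017, -1.0, 0.001], [-0.004, -0.001, -1.0]]
force: [-5.7, 3.6, 6.2]
gripper_width: 0.0088
grasp_force: 20.0
```

>>> {"method": "play_rows", "body": {"delta_rot": [[0,0,0],[0,0,0],[0,0,0],[0,0,0],[0,0,0]], "slide": [[-0.1,0,0],[0,0,0],[0,0,0],[0,0,0],[0,0,-0.6]], "grip": [0,0.4,0.4,0.4,0.4]}}

```text
clock: 14.88
position: [0.5766, -0.2317, 0.0896]
ee_rot: [[1.0, -0.017, -0.004], [-0.017, -1.0, 0.001], [-0.004, -0.0, -1.0]]
force: [-0.4, -0.1, 0.2]
gripper_width: 0.0337
grasp_force: 0.0
```

>>> {"method": "play_rows", "body": {"delta_rot": [[0,0,0],[0,0,0],[0,0,0],[0,0,0],[0,0,0]], "slide": [[0,0,-0.9],[0,0,-0.9],[-0.35,0.7,0],[-0.35,0.7,0],[-0.35,0.7,0]], "grip": [0.4,0.4,0.4,0.4,0.4]}}

```text
clock: 15.3
position: [0.5515, -0.2848, 0.1378]
ee_rot: [[1.0, -0.016, 0.002], [-0.016, -1.0, -0.002], [0.002, 0.002, -1.0]]
force: [0.3, -0.4, -0.7]
gripper_width: 0.0373
grasp_force: 0.0
```

>>> {"method": "play_rows", "body": {"delta_rot": [[0,0,0],[0,0,0],[0,0,0],[0,0,0],[0,0,0]], "slide": [[0,0,0],[0,0,0],[0,0,0],[0,0,0],[0,0,0]], "grip": [0.4,0.4,0.4,0.4,0.4]}}

```text
clock: 15.72
position: [0.5517, -0.2822, 0.1367]
ee_rot: [[1.0, -0.014, 0.0], [-0.014, -1.0, 0.0], [0.0, -0.0, -1.0]]
force: [0.2, -0.3, 0.1]
gripper_width: 0.0371
grasp_force: 0.0
```

```bash
python3 -c "
from h import *
plan([(.55,-.2847,.073)],-.0157)"
```

```text
t 15.72 pos [ 0.5517 -0.2822  0.1367] F [ 0.2 -0.3  0.1] w 0.0371 gf 0.0
rot units [-0.   -0.    0.01]
-> (0.55, -0.2847, 0.073) slide units [-0.07  0.1   2.55]
```

>>> {"method": "play_rows", "body": {"delta_rot": [[0,0,0],[0,0,0],[0,0,0],[0,0,0],[0,0,0]], "slide": [[0,0.08,0.9],[0,0,0.9],[0,0,0.7],[0,0,0],[0,0,0]], "grip": [0.4,0.4,0.4,0.4,0.4]}}

```text
clock: 16.13
position: [0.5508, -0.2845, 0.0736]
ee_rot: [[1.0, -0.015, -0.002], [-0.015, -1.0, 0.001], [-0.002, -0.001, -1.0]]
force: [0.4, -0.1, 0.5]
gripper_width: 0.037
grasp_force: 0.0
```

>>> {"method": "play_rows", "body": {"delta_rot": [[0,0,0],[0,0,0],[0,0,0],[0,0,0],[0,0,0]], "slide": [[0,0,0],[0,0,0],[0,0,0],[0,0,0],[0,0,0]], "grip": [0,0,0,0,0]}}

```text
clock: 16.55
position: [0.5515, -0.285, 0.0752]
ee_rot: [[1.0, -0.016, 0.001], [-0.016, -1.0, 0.0], [0.001, -0.0, -1.0]]
force: [0.0, 3.0, 3.5]
gripper_width: 0.009
grasp_force: 20.0
```

>>> {"method": "play_rows", "body": {"delta_rot": [[0,0,0],[0,0,0],[0,0,0],[0,0,0],[0,0,0]], "slide": [[0.15,0,0],[0.15,0,0],[0.15,0,0],[0.1,0,0],[0,0,0]], "grip": [0,0,0,0,0]}}

```text
clock: 16.97
position: [0.5648, -0.285, 0.0755]
ee_rot: [[1.0, -0.016, -0.001], [-0.016, -1.0, 0.001], [-0.001, -0.001, -1.0]]
force: [-2.9, 2.0, 7.9]
gripper_width: 0.0088
grasp_force: 20.0
```

>>> {"method": "play_rows", "body": {"delta_rot": [[0,0,0],[0,0,0],[0,0,0],[0,0,0],[0,0,0]], "slide": [[0.1,0,0],[0.1,0,0],[0.1,0,0],[0,0,0],[0,0,0]], "grip": [0,0,0,0,0]}}

```text
clock: 17.38
position: [0.5721, -0.2851, 0.0752]
ee_rot: [[1.0, -0.016, -0.001], [-0.016, -1.0, 0.001], [-0.001, -0.001, -1.0]]
force: [-2.3, 2.1, 6.0]
gripper_width: 0.0087
grasp_force: 20.0
```

>>> {"method": "play_rows", "body": {"delta_rot": [[0,0,0],[0,0,0],[0,0,0],[0,0,0],[0,0,0]], "slide": [[0.1,0,0],[0.1,0,0],[0.1,0,0],[0,0,0],[0,0,0]], "grip": [0,0,0,0,0]}}

```text
clock: 17.8
position: [0.5798, -0.2853, 0.0745]
ee_rot: [[1.0, -0.016, -0.0], [-0.016, -1.0, 0.001], [-0.0, -0.001, -1.0]]
force: [-2.5, 3.2, 5.0]
gripper_width: 0.0087
grasp_force: 20.0
```

>>> {"method": "play_rows", "body": {"delta_rot": [[0,0,0],[0,0,0],[0,0,0],[0,0,0],[0,0,0]], "slide": [[0.1,0,0],[0.05,0,0],[0.05,0,0],[0,0,0],[0,0,0]], "grip": [0,0,0,0,0]}}

```text
clock: 18.22
position: [0.5845, -0.2855, 0.0738]
ee_rot: [[1.0, -0.016, -0.001], [-0.016, -1.0, 0.001], [-0.001, -0.001, -1.0]]
force: [-2.4, 4.6, 0.1]
gripper_width: 0.0089
grasp_force: 20.0
```

>>> {"method": "play_rows", "body": {"delta_rot": [[0,0,0],[0,0,0],[0,0,0],[0,0,0],[0,0,0]], "slide": [[0.05,0,0],[0.05,0,0],[0.05,0,0],[0,0,0],[0,0,0]], "grip": [0,0,0,0,0]}}

```text
clock: 18.63
position: [0.5882, -0.2856, 0.0739]
ee_rot: [[1.0, -0.016, -0.001], [-0.016, -1.0, 0.001], [-0.001, -0.001, -1.0]]
force: [-2.6, 3.9, 0.5]
gripper_width: 0.0086
grasp_force: 20.0
```

>>> {"method": "play_rows", "body": {"delta_rot": [[0,0,0],[0,0,0],[0,0,0],[0,0,0],[0,0,0]], "slide": [[0,0,0],[0,0,0],[0,0,0],[0,0,-0.9],[0,0,-0.9]], "grip": [0.4,0.4,0.4,0.4,0.4]}}

```text
clock: 19.05
position: [0.5877, -0.2868, 0.1187]
ee_rot: [[1.0, -0.017, -0.002], [-0.017, -1.0, -0.0], [-0.002, 0.0, -1.0]]
force: [0.4, -0.4, 0.6]
gripper_width: 0.0367
grasp_force: 0.0
```

>>> {"method": "play_rows", "body": {"delta_rot": [[0,0,0],[0,0,0],[0,0,0],[0,0,0],[0,0,0]], "slide": [[0,0,-0.9],[0,0,0],[-1,-1,0],[-1,-1,0],[0,-1,0]], "grip": [0.4,0.4,0.4,0.4,0.4]}}

```text
clock: 19.47
position: [0.5351, -0.2114, 0.1411]
ee_rot: [[1.0, -0.02, -0.003], [-0.02, -1.0, -0.001], [-0.003, 0.001, -1.0]]
force: [0.2, -0.4, -1.8]
gripper_width: 0.0369
grasp_force: 0.0
```

>>> {"method": "play_rows", "body": {"delta_rot": [[0,0,0],[0,0,0],[0,0,0],[0,0,0],[0,0,0]], "slide": [[0,-0.7,0],[0,-0.7,0],[0,0,0],[0,0,0],[0,0,0]], "grip": [0.4,0.4,0.4,0.4,0.4]}}

```text
clock: 19.88
position: [0.5403, -0.177, 0.1418]
ee_rot: [[1.0, -0.017, 0.0], [-0.017, -1.0, -0.001], [0.0, 0.001, -1.0]]
force: [1.2, -0.1, -0.3]
gripper_width: 0.0369
grasp_force: 0.0
```

```bash
python3 -c "
from h import *
plan([(.541,-.1775,.073)],-.0157)
im,d=snap('top'); im2,d2=snap('side')
for n,b in dict(blue=(270,310,190,270),yel=(310,325,190,240),green=(326,360,190,240)).items():
    P=cloud(d,*b); print(n,len(P),P.min(0) if len(P) else 0,P.max(0) if len(P) else 0)
a=cv2.resize(im[185:275,225:358],(400,270),interpolation=2);b=cv2.resize(im2[130:240,240:370],(400,338),interpolation=2)
c=np.zeros((338,800,3),np.uint8);c[:270,:400]=a;c[:,400:]=b
cv2.imwrite('pics/t3.png',c)"
```

```text
t 19.88 pos [ 0.5403 -0.177   0.1418] F [ 1.2 -0.1 -0.3] w 0.0369 gf 0.0
rot units [ 0.01 -0.   -0.02]
-> (0.541, -0.1775, 0.073) slide units [0.03 0.02 2.75]
blue 0 0 0
yel 0 0 0
green 0 0 0
```

View pics/t3.png

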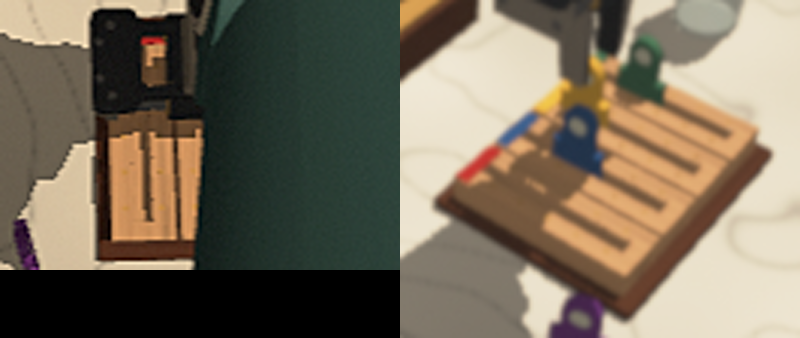

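Side crop: yellow sits near its cap at (585,90). Blue (578,130) and green (640,67) are short of home, because the grip slipped along them. I'll locate them on their lane planes and push them from behind with closed fingers.

```bash
cat >> h.py <<'E'
def onlane(u,v,y0,n='side'):
    a=world(n,u,v,0.);b=world(n,u,v,.1); # point on plane y = y0 -.0157*(x-.525)
    f=lambda p:p[1]-y0+.0157*(p[0]-.525); s=f(a)/(f(a)-f(b)); return a+s*(b-a)
E
python3 -c "
from h import *
np.set_printoptions(precision=4,suppress=True)
X=lambda x,y:(240+(x-400)/3.077,130+y/3.073)
for n,(x,y),l in [('blue top',(582,103),-.1755),('blue rear foot bottom',(604,172),-.1755),('green top',(645,36),-.2835),('green rear foot',(663,101),-.2835),('yel',(600,60),-.2295),('yel foot rear',(608,122),-.2295)]: print(n,onlane(*X(x,y),l))"
```

```text
blue top [ 0.5419 -0.1758  0.1007]
blue rear foot bottom [ 0.5142 -0.1753  0.0393]
green top [ 0.5492 -0.2839  0.0974]
green rear foot [ 0.5221 -0.2835  0.0376]
yel [ 0.5603 -0.2301  0.1003]
yel foot rear [ 0.5454 -0.2298  0.0381]
```

>>> {"method": "play_rows", "body": {"delta_rot": [[0,0,0],[0,0,0],[0,0,0],[0,0,0],[0,0,0]], "slide": [[-0.7,0,0],[-0.6,0,0],[-0.6,0,0],[0,0,0.5],[0,0,0.6]], "grip": [0,0,0,0,0], "newtons": 15}}

```text
clock: 20.4
position: [0.4928, -0.1765, 0.1151]
ee_rot: [[1.0, -0.019, 0.003], [-0.019, -1.0, -0.002], [0.003, 0.002, -1.0]]
force: [0.2, -0.0, -0.7]
gripper_width: 0.0055
grasp_force: 0.0
```

>>> {"method": "play_rows", "body": {"delta_rot": [[0,0,0],[0,0,0],[0,0,0],[0,0,0],[0,0,0]], "slide": [[0,0,0.9],[0,0,0.9],[0,0,0.9],[0,0,0],[0,0,0]], "grip": [0,0,0,0,0]}}

```text
clock: 20.82
position: [0.4919, -0.1753, 0.046]
ee_rot: [[1.0, -0.018, -0.002], [-0.018, -1.0, 0.0], [-0.002, -0.0, -1.0]]
force: [0.5, -0.1, 0.2]
gripper_width: 0.0006
grasp_force: 0.0
```

```bash
python3 -c "
from h import *
plan([(.495,-.1765,.044),(.538,-.1772,.044)],-.0157)"
```

```text
t 20.82 pos [ 0.4919 -0.1753  0.046 ] F [ 0.5 -0.1  0.2] w 0.0006 gf 0.0
rot units [-0.    0.02 -0.02]
-> (0.495, -0.1765, 0.044) slide units [0.13 0.05 0.08]
-> (0.538, -0.1772, 0.044) slide units [1.72 0.   0.  ]
```

>>> {"method": "play_rows", "body": {"delta_rot": [[0,0,0],[0,0,0],[0,0,0],[0,0,0],[0,0,0]], "slide": [[0.2,0.05,0.06],[0.2,0,0],[0.2,0,0],[0.2,0,0],[0.2,0,0]], "grip": [0,0,0,0,0]}}

```text
clock: 21.23
position: [0.5188, -0.1764, 0.0461]
ee_rot: [[1.0, -0.016, 0.001], [-0.016, -1.0, -0.0], [0.001, 0.0, -1.0]]
force: [-0.1, 1.1, -0.0]
gripper_width: 0.0002
grasp_force: 0.2
```

>>> {"method": "play_rows", "body": {"delta_rot": [[0,0,0],[0,0,0],[0,0,0],[0,0,0],[0,0,0]], "slide": [[0.2,0,0],[0.2,0,0],[0.2,0,0],[0.1,0,0],[0,0,0]], "grip": [0,0,0,0,0]}}

```text
clock: 21.65
position: [0.5359, -0.1764, 0.0453]
ee_rot: [[1.0, -0.016, 0.001], [-0.016, -1.0, -0.0], [0.001, 0.0, -1.0]]
force: [-0.5, 0.5, 0.1]
gripper_width: 0.0007
grasp_force: 0.0
```

>>> {"method": "play_rows", "body": {"delta_rot": [[0,0,0],[0,0,0],[0,0,0],[0,0,0],[0,0,0]], "slide": [[0.05,0,0],[0.05,0,0],[0.05,0,0],[0,0,0],[0,0,0]], "grip": [0,0,0,0,0]}}

```text
clock: 22.07
position: [0.5389, -0.1766, 0.0453]
ee_rot: [[1.0, -0.016, -0.0], [-0.016, -1.0, -0.0], [-0.0, 0.0, -1.0]]
force: [0.2, 0.3, -0.3]
gripper_width: 0.0004
grasp_force: 0.0
```

```bash
python3 -c "
from h import *
plan([(.54,-.1772,.044)],-.0157)
im2,d2=snap('side')
cv2.imwrite('pics/t4.png',cv2.resize(im2[130:240,240:370],(709,600),interpolation=2))"
```

```text
t 22.07 pos [ 0.5389 -0.1766  0.0453] F [ 0.2  0.3 -0.3] w 0.0004 gf 0.0
rot units [ 0.    0.   -0.01]
-> (0.54, -0.1772, 0.044) slide units [0.04 0.02 0.05]
```

View pics/t4.png

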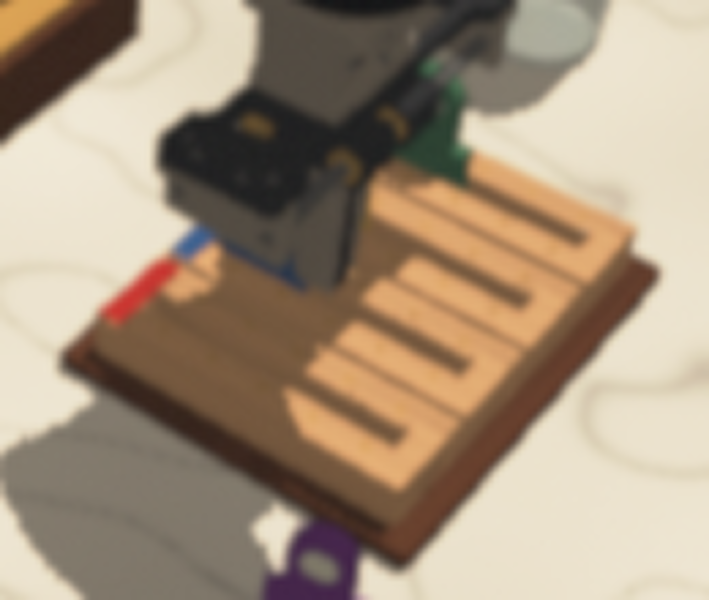

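The fingers sit behind blue, whose front edge is at about (215,238), near its cap. Pushing on until the contact force rises.

>>> {"method": "play_rows", "body": {"delta_rot": [[0,0,0],[0,0,0],[0,0,0],[0,0,0],[0,0,0]], "slide": [[0.05,0,0],[0.05,0,0],[0,0,0],[0,0,0],[0,0,0]], "grip": [0,0,0,0,0]}}

```text
clock: 22.53
position: [0.5414, -0.1766, 0.0453]
ee_rot: [[1.0, -0.016, -0.0], [-0.016, -1.0, -0.0], [-0.0, 0.0, -1.0]]
force: [0.2, 0.9, 0.1]
gripper_width: 0.0004
grasp_force: 0.3
```

>>> {"method": "play_rows", "body": {"delta_rot": [[0,0,0],[0,0,0],[0,0,0],[0,0,0],[0,0,0]], "slide": [[0.05,0,0],[0.05,0,0],[0,0,0],[0,0,0],[0,0,0]], "grip": [0,0,0,0,0]}}

```text
clock: 22.95
position: [0.5415, -0.1767, 0.045]
ee_rot: [[1.0, -0.017, -0.005], [-0.017, -1.0, 0.0], [-0.005, -0.0, -1.0]]
force: [-6.5, 0.7, 4.6]
gripper_width: 0.0005
grasp_force: 3.3
```

>>> {"method": "play_rows", "body": {"delta_rot": [[0,0,0],[0,0,0],[0,0,0],[0,0,0],[0,0,0]], "slide": [[-0.5,0,0],[-0.7,0,0],[-0.7,0,0],[0,0.7,0],[0,0.7,0]], "grip": [0,0,0,0,0]}}

```text
clock: 23.37
position: [0.4957, -0.2103, 0.0455]
ee_rot: [[1.0, -0.014, 0.0], [-0.014, -1.0, 0.0], [0.0, -0.0, -1.0]]
force: [0.7, -0.3, 0.6]
gripper_width: 0.0002
grasp_force: 0.0
```

>>> {"method": "play_rows", "body": {"delta_rot": [[0,0,0],[0,0,0],[0,0,0],[0,0,0],[0,0,0]], "slide": [[0,0.75,0],[0,0,0],[0.5,0,0],[0.5,0,0],[0.4,0,0]], "grip": [0,0,0,0,0]}}

```text
clock: 23.78
position: [0.5318, -0.2295, 0.0454]
ee_rot: [[1.0, -0.016, 0.001], [-0.016, -1.0, 0.0], [0.001, -0.0, -1.0]]
force: [-0.4, -0.5, 0.1]
gripper_width: 0.0006
grasp_force: 0.0
```

>>> {"method": "play_rows", "body": {"delta_rot": [[0,0,0],[0,0,0],[0,0,0],[0,0,0],[0,0,0]], "slide": [[0.2,0,0],[0.1,0,0],[0,0,0],[0,0,0],[0,0,0]], "grip": [0,0,0,0,0]}}

```text
clock: 24.2
position: [0.5374, -0.2303, 0.0452]
ee_rot: [[1.0, -0.016, -0.001], [-0.016, -1.0, 0.0], [-0.001, -0.0, -1.0]]
force: [0.2, 0.5, -0.0]
gripper_width: 0.0001
grasp_force: 0.0
```

>>> {"method": "play_rows", "body": {"delta_rot": [[0,0,0],[0,0,0],[0,0,0],[0,0,0],[0,0,0]], "slide": [[0.06,0,0],[0.06,0,0],[0,0,0],[0,0,0],[0,0,0]], "grip": [0,0,0,0,0]}}

```text
clock: 24.62
position: [0.5406, -0.2304, 0.0453]
ee_rot: [[1.0, -0.017, -0.001], [-0.017, -1.0, 0.0], [-0.001, -0.0, -1.0]]
force: [-1.7, 0.3, 1.4]
gripper_width: 0.0004
grasp_force: 0.9
```

>>> {"method": "play_rows", "body": {"delta_rot": [[0,0,0],[0,0,0],[0,0,0],[0,0,0],[0,0,0]], "slide": [[0.06,0,0],[0,0,0],[0,0,0],[0,0,0],[0,0,0]], "grip": [0,0,0,0,0]}}

```text
clock: 25.03
position: [0.5407, -0.2305, 0.0451]
ee_rot: [[1.0, -0.017, -0.004], [-0.017, -1.0, 0.0], [-0.004, -0.0, -1.0]]
force: [-6.0, -0.3, 4.0]
gripper_width: 0.0003
grasp_force: 2.8
```

>>> {"method": "play_rows", "body": {"delta_rot": [[0,0,0],[0,0,0],[0,0,0],[0,0,0],[0,0,0]], "slide": [[-0.5,0,0],[-0.7,0,0],[-0.7,0,0],[0,0.7,0],[0,0.7,0]], "grip": [0,0,0,0,0]}}

```text
clock: 25.45
position: [0.4944, -0.2641, 0.0455]
ee_rot: [[1.0, -0.014, 0.001], [-0.014, -1.0, 0.0], [0.001, -0.0, -1.0]]
force: [0.6, 0.2, 0.2]
gripper_width: 0.0003
grasp_force: 0.0
```

>>> {"method": "play_rows", "body": {"delta_rot": [[0,0,0],[0,0,0],[0,0,0],[0,0,0],[0,0,0]], "slide": [[0,0.75,0],[0,0,0],[0.3,0,0],[0.3,0,0],[0.3,0,0]], "grip": [0,0,0,0,0]}}

```text
clock: 25.87
position: [0.5182, -0.2822, 0.0454]
ee_rot: [[1.0, -0.014, 0.001], [-0.014, -1.0, 0.001], [0.001, -0.001, -1.0]]
force: [-0.0, -0.5, -0.3]
gripper_width: 0.0006
grasp_force: 0.1
```

>>> {"method": "play_rows", "body": {"delta_rot": [[0,0,0],[0,0,0],[0,0,0],[0,0,0],[0,0,0]], "slide": [[0.25,0,0],[0.25,0,0],[0.2,0,0],[0.1,0,0],[0,0,0]], "grip": [0,0,0,0,0]}}

```text
clock: 26.28
position: [0.5374, -0.2837, 0.0452]
ee_rot: [[1.0, -0.015, 0.0], [-0.015, -1.0, 0.0], [0.0, -0.0, -1.0]]
force: [-0.1, 0.2, -0.6]
gripper_width: 0.0001
grasp_force: 0.0
```

>>> {"method": "play_rows", "body": {"delta_rot": [[0,0,0],[0,0,0],[0,0,0],[0,0,0],[0,0,0]], "slide": [[0.06,0,0],[0.06,0,0],[0,0,0],[0,0,0],[0,0,0]], "grip": [0,0,0,0,0]}}

```text
clock: 26.7
position: [0.5395, -0.2842, 0.0454]
ee_rot: [[1.0, -0.016, 0.0], [-0.016, -1.0, -0.0], [0.0, 0.0, -1.0]]
force: [-0.5, 0.2, -0.3]
gripper_width: 0.0004
grasp_force: 0.0
```

>>> {"method": "play_rows", "body": {"delta_rot": [[0,0,0],[0,0,0],[0,0,0],[0,0,0],[0,0,0]], "slide": [[0.06,0,0],[0.03,0,0],[0,0,0],[0,0,0],[0,0,0]], "grip": [0,0,0,0,0]}}

```text
clock: 27.12
position: [0.5399, -0.2843, 0.0452]
ee_rot: [[1.0, -0.017, -0.004], [-0.017, -1.0, 0.001], [-0.004, -0.001, -1.0]]
force: [-5.9, 0.5, 4.2]
gripper_width: 0.0008
grasp_force: 2.8
```

>>> {"method": "play_rows", "body": {"delta_rot": [[0,0,0],[0,0,0],[0,0,0],[0,0,0],[0,0,0]], "slide": [[-0.3,0,-0.3],[0,0,-1],[0,0,-1],[0,0,-1],[0,0,-1]], "grip": [0,0,0.2,0.4,0.4]}}

```text
clock: 27.53
position: [0.5345, -0.284, 0.1546]
ee_rot: [[1.0, -0.016, 0.001], [-0.016, -1.0, -0.0], [0.001, 0.0, -1.0]]
force: [-0.8, -0.1, -0.3]
gripper_width: 0.0184
grasp_force: 0.0
```

```bash
python3 -c "
from h import *
plan([(.525,.2385,.16),(.525,.2385,.07)],-.347)"
```

```text
t 27.53 pos [ 0.5345 -0.284   0.1546] F [-0.8 -0.1 -0.3] w 0.0184 gf 0.0
rot units [ 0.   -0.01  3.31]
-> (0.525, 0.2385, 0.16) slide units [ -7.47 -19.52  -0.22]
-> (0.525, 0.2385, 0.07) slide units [0.  0.  3.6]
```

>>> {"method": "play_rows", "body": {"delta_rot": [[0,0,0.83],[0,0,0.83],[0,0,0.83],[0,0,0.82],[0,0,0]], "slide": [[0,0,-0.2],[0,0,0],[0,0,0],[0,0,0],[-0.37,-0.97,0]], "grip": [0.4,0.4,0.4,0.4,0.4]}}

```text
clock: 27.95
position: [0.5334, -0.2635, 0.1587]
ee_rot: [[0.937, -0.35, 0.002], [-0.35, -0.937, -0.004], [0.004, 0.003, -1.0]]
force: [0.6, -0.0, -0.4]
gripper_width: 0.037
grasp_force: 0.0
```

>>> {"method": "play_rows", "body": {"delta_rot": [[0,0,0],[0,0,0],[0,0,0],[0,0,0],[0,0,0]], "slide": [[-0.37,-0.97,0],[-0.37,-0.97,0],[-0.37,-0.97,0],[-0.37,-0.97,0],[-0.37,-0.97,0]], "grip": [0.4,0.4,0.4,0.4,0.4]}}

```text
clock: 28.37
position: [0.5319, -0.1271, 0.1585]
ee_rot: [[0.94, -0.34, 0.002], [-0.34, -0.94, -0.0], [0.002, -0.001, -1.0]]
force: [-0.1, -0.1, -0.2]
gripper_width: 0.0367
grasp_force: 0.0
```

>>> {"method": "play_rows", "body": {"delta_rot": [[0,0,0],[0,0,0],[0,0,0],[0,0,0],[0,0,0]], "slide": [[-0.37,-0.97,0],[-0.37,-0.97,0],[-0.37,-0.97,0],[-0.37,-0.97,0],[-0.37,-0.97,0]], "grip": [0.4,0.4,0.4,0.4,0.4]}}

```text
clock: 28.78
position: [0.5296, 0.0028, 0.1585]
ee_rot: [[0.94, -0.34, 0.002], [-0.34, -0.94, 0.0], [0.002, -0.001, -1.0]]
force: [-1.1, 0.5, 0.7]
gripper_width: 0.0369
grasp_force: 0.0
```

>>> {"method": "play_rows", "body": {"delta_rot": [[0,0,0],[0,0,0],[0,0,0],[0,0,0],[0,0,0]], "slide": [[-0.37,-0.97,0],[-0.37,-0.97,0],[-0.37,-0.97,0],[-0.37,-0.97,0],[-0.37,-0.97,0]], "grip": [0.4,0.4,0.4,0.4,0.4]}}

```text
clock: 29.2
position: [0.5274, 0.1326, 0.1586]
ee_rot: [[0.94, -0.34, 0.002], [-0.34, -0.94, 0.001], [0.001, -0.001, -1.0]]
force: [0.4, -0.3, 0.6]
gripper_width: 0.037
grasp_force: 0.0
```

>>> {"method": "play_rows", "body": {"delta_rot": [[0,0,0],[0,0,0],[0,0,0],[0,0,0],[0,0,0]], "slide": [[-0.37,-0.97,0],[-0.37,-0.97,0],[-0.37,-0.97,0],[-0.3,-0.7,0],[0,0,0]], "grip": [0.4,0.4,0.4,0.4,0.4]}}

```text
clock: 29.62
position: [0.5239, 0.2335, 0.1586]
ee_rot: [[0.942, -0.334, 0.001], [-0.334, -0.942, 0.004], [0.0, -0.004, -1.0]]
force: [0.1, 0.3, -0.1]
gripper_width: 0.0367
grasp_force: 0.0
```

>>> {"method": "play_rows", "body": {"delta_rot": [[0,0,0],[0,0,0],[0,0,0],[0,0,0],[0,0,0]], "slide": [[0,0,0.3],[0,0,0.3],[0,0,0.2],[0,0,0],[0,0,0]], "grip": [0.4,0.4,0.4,0.4,0.4]}}

```text
clock: 30.03
position: [0.5248, 0.2267, 0.1372]
ee_rot: [[0.94, -0.342, -0.001], [-0.342, -0.94, -0.001], [-0.001, 0.001, -1.0]]
force: [0.2, -0.7, -0.5]
gripper_width: 0.0369
grasp_force: 0.0
```

```bash
python3 -c "
from h import *
plan([(.525,.2385,.07)],-.347)
im,d=snap('top')
for n,b,y in (('blue',(275,305,190,250),-.1755),('yel',(306,327,190,250),-.2295),('green',(328,355,190,250),-.2835)):
    P=cloud(d,*b); P=P[abs(P[:,1]-y)<.015]; print(n,len(P),(P.min(0)+P.max(0))/2,P.max(0))"
```

```text
t 30.03 pos [0.5248 0.2267 0.1372] F [ 0.2 -0.7 -0.5] w 0.0369 gf 0.0
rot units [ 0.01  0.01 -0.02]
-> (0.525, 0.2385, 0.07) slide units [-0.15 -0.45  2.69]
blue 105 [ 0.57249776 -0.17439058  0.07340339] [ 0.59516503 -0.16978306  0.09777268]
yel 125 [ 0.57234435 -0.22950779  0.07314502] [ 0.59554601 -0.22453538  0.09779238]
green 140 [ 0.57098942 -0.28316205  0.07341147] [ 0.59353195 -0.27816426  0.09841297]
```

Blue, yellow and green measure home and upright, with tops at about 0.097. Now red.

>>> {"method": "play_rows", "body": {"delta_rot": [[0,0,0],[0,0,0],[0,0,0],[0,0,0],[0,0,0]], "slide": [[-0.15,-0.45,0],[0,0,0.9],[0,0,0.9],[0,0,0.9],[0,0,0]], "grip": [0.4,0.4,0.4,0.4,0.4], "newtons": 20}}

```text
clock: 30.5
position: [0.5226, 0.2395, 0.0667]
ee_rot: [[0.94, -0.34, -0.006], [-0.34, -0.94, -0.003], [-0.005, 0.004, -1.0]]
force: [-0.8, -0.3, -1.3]
gripper_width: 0.0367
grasp_force: 0.0
```

>>> {"method": "play_rows", "body": {"delta_rot": [[0,0,0],[0,0,0],[0,0,0],[0,0,0],[0,0,0]], "slide": [[0,0,0],[0,0,0],[0,0,0],[0,0,0],[0,0,0]], "grip": [0.4,0,0,0,0]}}

```text
clock: 30.92
position: [0.5259, 0.2402, 0.0715]
ee_rot: [[0.94, -0.341, 0.002], [-0.341, -0.94, 0.001], [0.001, -0.001, -1.0]]
force: [-0.9, 0.3, 0.1]
gripper_width: 0.0122
grasp_force: 0.0
```

>>> {"method": "play_rows", "body": {"delta_rot": [[0,0,0],[0,0,0],[0,0,0],[0,0,0],[0,0,0]], "slide": [[0,0,-0.4],[0,0,-1],[0,0,-1],[0,0,-1],[0,0,-1]], "grip": [0,0,0,0,0]}}

```text
clock: 31.33
position: [0.5251, 0.2399, 0.1824]
ee_rot: [[0.94, -0.34, 0.001], [-0.34, -0.94, 0.0], [0.0, -0.0, -1.0]]
force: [1.4, -0.7, -0.4]
gripper_width: 0.0084
grasp_force: 20.0
```

```bash
python3 -c "
from h import *
plan([(.552,-.1225,.175),(.552,-.1225,.105)],-.0157)"
```

```text
t 31.33 pos [0.5251 0.2399 0.1824] F [ 1.4 -0.7 -0.4] w 0.0084 gf 20.0
rot units [-0.   -0.   -3.32]
-> (0.552, -0.1225, 0.175) slide units [ 1.3  14.48  0.3 ]
-> (0.552, -0.1225, 0.105) slide units [0.  0.  2.8]
```

>>> {"method": "play_rows", "body": {"delta_rot": [[0,0,-0.83],[0,0,-0.83],[0,0,-0.83],[0,0,-0.83],[0,0,0]], "slide": [[0,0,0],[0,0,0],[0,0,0],[0,0,0],[0.09,1,0]], "grip": [0,0,0,0,0]}}

```text
clock: 31.75
position: [0.5261, 0.2201, 0.1817]
ee_rot: [[1.0, -0.005, 0.001], [-0.005, -1.0, 0.004], [0.001, -0.004, -1.0]]
force: [-0.1, 0.3, -0.2]
gripper_width: 0.0084
grasp_force: 20.0
```

>>> {"method": "play_rows", "body": {"delta_rot": [[0,0,0],[0,0,0],[0,0,0],[0,0,0],[0,0,0]], "slide": [[0.09,1,0],[0.09,1,0],[0.09,1,0],[0.09,1,0],[0.09,1,0]], "grip": [0,0,0,0,0]}}

```text
clock: 32.17
position: [0.5364, 0.0885, 0.1814]
ee_rot: [[1.0, -0.015, 0.001], [-0.015, -1.0, 0.0], [0.001, -0.0, -1.0]]
force: [-0.4, 0.4, -0.5]
gripper_width: 0.0084
grasp_force: 20.0
```

>>> {"method": "play_rows", "body": {"delta_rot": [[0,0,0],[0,0,0],[0,0,0],[0,0,0],[0,0,0]], "slide": [[0.09,1,0],[0.09,1,0],[0.09,1,0],[0.09,1,0],[0.09,1,0]], "grip": [0,0,0,0,0]}}

```text
clock: 32.58
position: [0.5457, -0.0367, 0.1814]
ee_rot: [[1.0, -0.015, 0.001], [-0.015, -1.0, -0.0], [0.001, 0.0, -1.0]]
force: [-0.2, 0.4, -0.1]
gripper_width: 0.0089
grasp_force: 20.0
```

>>> {"method": "play_rows", "body": {"delta_rot": [[0,0,0],[0,0,0],[0,0,0],[0,0,0],[0,0,0]], "slide": [[0.09,1,0],[0.09,1,0],[0.1,0.9,0],[0,0.5,0],[0,0.2,0]], "grip": [0,0,0,0,0]}}

```text
clock: 33.0
position: [0.5511, -0.128, 0.181]
ee_rot: [[1.0, -0.019, 0.0], [-0.019, -1.0, -0.001], [0.001, 0.001, -1.0]]
force: [0.3, 0.4, 0.0]
gripper_width: 0.0086
grasp_force: 20.0
```

>>> {"method": "play_rows", "body": {"delta_rot": [[0,0,0],[0,0,0],[0,0,0],[0,0,0],[0,0,0]], "slide": [[0,0,0.8],[0,0,0.8],[0,0,0.7],[0,0,0],[0,0,0]], "grip": [0,0,0,0,0]}}

```text
clock: 33.42
position: [0.5509, -0.1241, 0.1226]
ee_rot: [[1.0, -0.014, -0.002], [-0.014, -1.0, 0.001], [-0.002, -0.001, -1.0]]
force: [0.7, -0.5, -0.2]
gripper_width: 0.0092
grasp_force: 20.0
```

```bash
python3 -c "
from h import *
plan([(.552,-.1228,.11)],-.0157)
im2,d2=snap('side')
cv2.imwrite('pics/t5.png',cv2.resize(im2[110:240,240:370],(600,600),interpolation=2))"
```

```text
t 33.42 pos [ 0.5509 -0.1241  0.1226] F [ 0.7 -0.5 -0.2] w 0.0092 gf 20.0
rot units [-0.01  0.02  0.02]
-> (0.552, -0.1228, 0.11) slide units [ 0.04 -0.05  0.5 ]
```

View pics/t5.png

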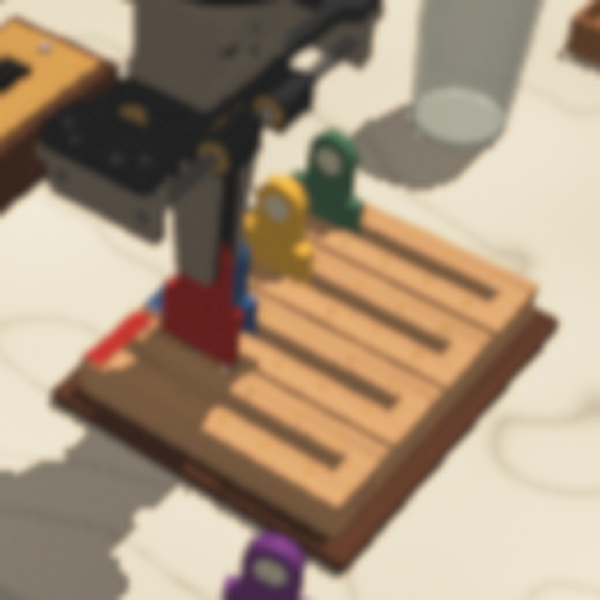

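Red is held upright over its groove, with its lower corner at (225,362). Yellow and green stand in the row. Lowering.

>>> {"method": "play_rows", "body": {"delta_rot": [[0,0,0],[0,0,0],[0,0,0],[0,0,0],[0,0,0]], "slide": [[0,-0.03,0.25],[0,0,0.2],[0,0,0.2],[0,0,0],[0,0,0]], "grip": [0,0,0,0,0]}}

```text
clock: 33.88
position: [0.5512, -0.1247, 0.1063]
ee_rot: [[1.0, -0.015, -0.001], [-0.015, -1.0, 0.0], [-0.001, -0.0, -1.0]]
force: [-0.6, 0.8, -0.6]
gripper_width: 0.0091
grasp_force: 20.0
```

>>> {"method": "play_rows", "body": {"delta_rot": [[0,0,0],[0,0,0],[0,0,0],[0,0,0],[0,0,0]], "slide": [[0,0,0.15],[0,0,0.15],[0,0,0.15],[0,0,0.1],[0,0,0]], "grip": [0,0,0,0,0]}}

```text
clock: 34.3
position: [0.5546, -0.1248, 0.0966]
ee_rot: [[1.0, -0.015, 0.007], [-0.015, -1.0, -0.001], [0.007, 0.001, -1.0]]
force: [-4.2, 0.9, 21.7]
gripper_width: 0.0091
grasp_force: 20.0
```

>>> {"method": "play_rows", "body": {"delta_rot": [[0,0,0],[0,0,0],[0,0,0],[0,0,0],[0,0,0]], "slide": [[0,0,0.15],[0,0,0.1],[0,0,0.1],[0,0,0],[0,0,0]], "grip": [0,0,0,0,0]}}

```text
clock: 34.72
position: [0.5565, -0.1248, 0.0891]
ee_rot: [[1.0, -0.015, 0.011], [-0.015, -1.0, -0.001], [0.011, 0.001, -1.0]]
force: [-1.6, 2.4, 25.9]
gripper_width: 0.0088
grasp_force: 20.0
```

>>> {"method": "play_rows", "body": {"delta_rot": [[0,0,0],[0,0,0],[0,0,0],[0,0,0],[0,0,0]], "slide": [[0,0,-0.4],[0,0,-0.2],[0,-0.08,0],[0,0,0],[0,0,0]], "grip": [0,0,0,0,0]}}

```text
clock: 35.13
position: [0.5507, -0.1225, 0.0982]
ee_rot: [[1.0, -0.015, -0.002], [-0.015, -1.0, 0.0], [-0.002, -0.0, -1.0]]
force: [-0.6, -0.2, 0.2]
gripper_width: 0.0087
grasp_force: 20.0
```

```bash
python3 -c "
from h import *
plan([(.552,-.1228,.09)],-.0157)"
```

```text
t 35.13 pos [ 0.5507 -0.1225  0.0982] F [-0.6 -0.2  0.2] w 0.0087 gf 20.0
rot units [-0.    0.02  0.01]
-> (0.552, -0.1228, 0.09) slide units [0.05 0.01 0.33]
```

>>> {"method": "play_rows", "body": {"delta_rot": [[0,0,0],[0,0,0],[0,0,0],[0,0,0],[0,0,0]], "slide": [[0,0,0.2],[0,0,0.15],[0,0,0.1],[0,0,0.1],[0,0,0]], "grip": [0,0,0,0,0]}}

```text
clock: 35.55
position: [0.5508, -0.1225, 0.0843]
ee_rot: [[1.0, -0.015, -0.002], [-0.015, -1.0, 0.0], [-0.002, -0.0, -1.0]]
force: [-0.3, 0.6, -0.6]
gripper_width: 0.0091
grasp_force: 20.0
```

>>> {"method": "play_rows", "body": {"delta_rot": [[0,0,0],[0,0,0],[0,0,0],[0,0,0],[0,0,0]], "slide": [[0,0,0.2],[0,0,0.15],[0,0,0.1],[0,0,0.1],[0,0,0]], "grip": [0,0,0,0,0]}}

```text
clock: 35.97
position: [0.5511, -0.1225, 0.0709]
ee_rot: [[1.0, -0.015, -0.001], [-0.015, -1.0, 0.0], [-0.001, -0.0, -1.0]]
force: [0.7, 2.1, 0.0]
gripper_width: 0.0088
grasp_force: 20.0
```

>>> {"method": "play_rows", "body": {"delta_rot": [[0,0,0],[0,0,0],[0,0,0],[0,0,0],[0,0,0]], "slide": [[0,0,0.05],[0,0,0],[0,0,0],[0,0,0],[0,0,0]], "grip": [0,0,0.4,0.4,0.4]}}

```text
clock: 36.38
position: [0.5515, -0.1234, 0.0704]
ee_rot: [[1.0, -0.016, 0.0], [-0.016, -1.0, -0.001], [0.0, 0.001, -1.0]]
force: [-0.2, -0.1, -0.2]
gripper_width: 0.0267
grasp_force: 0.0
```

>>> {"method": "play_rows", "body": {"delta_rot": [[0,0,0],[0,0,0],[0,0,0],[0,0,0],[0,0,0]], "slide": [[0,0,-0.8],[0,0,-0.9],[0,0,-0.9],[-0.9,0,0],[-0.9,0,0]], "grip": [0.4,0.4,0.4,0.4,0.2]}}

```text
clock: 36.8
position: [0.5077, -0.1225, 0.1369]
ee_rot: [[1.0, -0.015, 0.004], [-0.015, -1.0, -0.001], [0.004, 0.001, -1.0]]
force: [-0.3, 0.6, 0.1]
gripper_width: 0.0319
grasp_force: 0.0
```

>>> {"method": "play_rows", "body": {"delta_rot": [[0,0,0],[0,0,0],[0,0,0],[0,0,0],[0,0,0]], "slide": [[-0.9,0,0],[0,0,0],[0,0,0],[0,0,0],[0,0,0]], "grip": [0,0,0,0,0]}}

```text
clock: 37.22
position: [0.4851, -0.1219, 0.1355]
ee_rot: [[1.0, -0.015, 0.001], [-0.015, -1.0, -0.0], [0.001, 0.0, -1.0]]
force: [-0.3, 0.5, -0.7]
gripper_width: 0.001
grasp_force: 0.0
```

```bash
python3 -c "
from h import *
plan([(.485,-.1225,.045),(.538,-.1233,.045)],-.0157)
im2,d2=snap('side')
cv2.imwrite('pics/t6.png',cv2.resize(im2[110:240,240:370],(600,600),interpolation=2))"
```

```text
t 37.22 pos [ 0.4851 -0.1219  0.1355] F [-0.3  0.5 -0.7] w 0.001 gf 0.0
rot units [ 0.   -0.01  0.  ]
-> (0.485, -0.1225, 0.045) slide units [-0.    0.03  3.62]
-> (0.538, -0.1233, 0.045) slide units [ 2.12 -0.    0.  ]
```

View pics/t6.png

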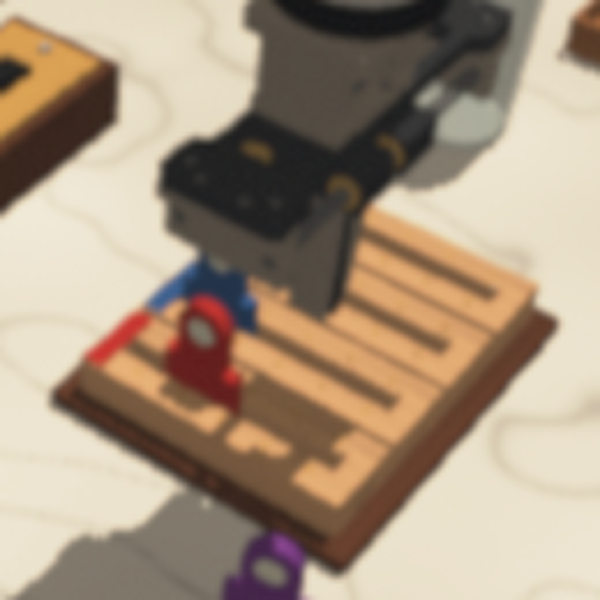

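Red stands down in its groove at (205,350), a little short of home. Now pushing it to the end from behind.

>>> {"method": "play_rows", "body": {"delta_rot": [[0,0,0],[0,0,0],[0,0,0],[0,0,0],[0,0,0]], "slide": [[0,0.03,0.9],[0,0,0.9],[0,0,0.9],[0,0,0.9],[0,0,0]], "grip": [0,0,0,0,0]}}

```text
clock: 37.68
position: [0.4816, -0.1218, 0.0416]
ee_rot: [[1.0, -0.015, -0.007], [-0.015, -1.0, 0.002], [-0.007, -0.001, -1.0]]
force: [-1.1, 0.7, 0.5]
gripper_width: 0.0005
grasp_force: 0.0
```

>>> {"method": "play_rows", "body": {"delta_rot": [[0,0,0],[0,0,0],[0,0,0],[0,0,0],[0,0,0]], "slide": [[0.3,0,0],[0.3,0,0],[0.3,0,0],[0.25,0,0],[0.2,0,0]], "grip": [0,0,0,0,0]}}

```text
clock: 38.1
position: [0.5195, -0.1231, 0.0464]
ee_rot: [[1.0, -0.015, 0.002], [-0.015, -1.0, -0.0], [0.002, 0.0, -1.0]]
force: [-0.3, 0.5, 0.7]
gripper_width: 0.0002
grasp_force: 0.3
```

>>> {"method": "play_rows", "body": {"delta_rot": [[0,0,0],[0,0,0],[0,0,0],[0,0,0],[0,0,0]], "slide": [[0.2,0,0],[0.2,0,0],[0.2,0,0],[0.15,0,0],[0,0,0]], "grip": [0,0,0,0,0]}}

```text
clock: 38.52
position: [0.5373, -0.1233, 0.0454]
ee_rot: [[1.0, -0.015, 0.001], [-0.015, -1.0, -0.0], [0.001, 0.0, -1.0]]
force: [-0.1, -0.9, -0.6]
gripper_width: 0.0005
grasp_force: 0.0
```

>>> {"method": "play_rows", "body": {"delta_rot": [[0,0,0],[0,0,0],[0,0,0],[0,0,0],[0,0,0]], "slide": [[0.05,0,0],[0.05,0,0],[0,0,0],[0,0,0],[0,0,0]], "grip": [0,0,0,0,0]}}

```text
clock: 38.93
position: [0.5388, -0.1233, 0.0453]
ee_rot: [[1.0, -0.015, -0.0], [-0.015, -1.0, -0.0], [-0.0, 0.0, -1.0]]
force: [-0.2, 0.6, -0.7]
gripper_width: 0.0007
grasp_force: 0.0
```

Expected stop is at about 0.5423.

>>> {"method": "play_rows", "body": {"delta_rot": [[0,0,0],[0,0,0],[0,0,0],[0,0,0],[0,0,0]], "slide": [[0.06,0,0],[0.06,0,0],[0.05,0,0],[0,0,0],[0,0,0]], "grip": [0,0,0,0,0]}}

```text
clock: 39.35
position: [0.5422, -0.1234, 0.0451]
ee_rot: [[1.0, -0.015, -0.002], [-0.015, -1.0, 0.0], [-0.002, -0.0, -1.0]]
force: [-3.7, -0.1, 3.1]
gripper_width: 0.0005
grasp_force: 1.9
```

>>> {"method": "play_rows", "body": {"delta_rot": [[0,0,0],[0,0,0],[0,0,0],[0,0,0],[0,0,0]], "slide": [[-0.5,0,0],[-0.9,0,-0.5],[-0.9,0,-1],[-0.9,0,-1],[0,-1,-1]], "grip": [0,0,0,0,0]}}

```text
clock: 39.77
position: [0.4595, -0.1013, 0.133]
ee_rot: [[1.0, -0.023, -0.003], [-0.023, -1.0, -0.002], [-0.003, 0.002, -1.0]]
force: [1.2, -0.0, 0.5]
gripper_width: 0.0003
grasp_force: 0.0
```

>>> {"method": "play_rows", "body": {"delta_rot": [[0,0,0],[0,0,0],[0,0,0],[0,0,0],[0,0,0]], "slide": [[0,-1,0],[0,-1,0],[0,-1,0],[0,-1,0],[0,-1,0]], "grip": [0,0,0,0,0]}}

```text
clock: 40.18
position: [0.4663, 0.0292, 0.1333]
ee_rot: [[1.0, -0.015, 0.003], [-0.015, -1.0, 0.0], [0.003, -0.0, -1.0]]
force: [-0.4, -0.7, 0.6]
gripper_width: 0.0002
grasp_force: 0.0
```

>>> {"method": "play_rows", "body": {"delta_rot": [[0,0,0],[0,0,0],[0,0,0],[0,0,0],[0,0,0]], "slide": [[0,-1,0],[0,-1,0],[0,-1,0],[0,-1,0],[0,-1,0]], "grip": [0,0,0,0,0]}}

```text
clock: 40.6
position: [0.468, 0.1545, 0.1331]
ee_rot: [[1.0, -0.015, 0.002], [-0.015, -1.0, 0.001], [0.002, -0.001, -1.0]]
force: [-0.0, -0.4, -0.3]
gripper_width: 0.0006
grasp_force: 0.0
```

>>> {"method": "play_rows", "body": {"delta_rot": [[0,0,0],[0,0,0],[0,0,0],[0,0,0],[0,0,0]], "slide": [[0,-0.5,0],[0,0,0],[0,0,0],[0,0,0],[0,0,0]], "grip": [0,0,0,0,0]}}

```text
clock: 41.02
position: [0.4678, 0.1638, 0.1328]
ee_rot: [[1.0, -0.017, 0.0], [-0.017, -1.0, -0.001], [0.0, 0.001, -1.0]]
force: [-0.2, 0.7, 0.8]
gripper_width: 0.0006
grasp_force: 0.0
```

```bash
python3 -c "
from h import *
np.set_printoptions(precision=4,suppress=True)
plan([],-.0157)
im,d=snap('top')
for n,b,y in (('red',(240,276,185,250),-.1215),('blue',(275,305,190,250),-.1755),('yel',(306,327,190,250),-.2295),('green',(328,355,190,250),-.2835)):
    P=cloud(d,*b); P=P[abs(P[:,1]-y)<.015]; print(n,len(P),(P.min(0)+P.max(0))/2,P.min(0),P.max(0))"
```

```text
t 41.02 pos [0.4678 0.1638 0.1328] F [-0.2  0.7  0.8] w 0.0006 gf 0.0
rot units [ 0.01 -0.   -0.02]
red 87 [ 0.5739 -0.122   0.0749] [ 0.551  -0.1266  0.0513] [ 0.5967 -0.1173  0.0985]
blue 105 [ 0.5727 -0.1745  0.0733] [ 0.55   -0.1792  0.0484] [ 0.5953 -0.1698  0.0982]
yel 123 [ 0.5722 -0.2294  0.0734] [ 0.5489 -0.2343  0.0484] [ 0.5954 -0.2245  0.0983]
green 138 [ 0.5713 -0.2832  0.0728] [ 0.5493 -0.2881  0.0481] [ 0.5933 -0.2782  0.0975]
```

All four runners measure within 1 mm of home, at equal height.

```bash
python3 -c "
from bench import env
print(env.hand_in())"
```

```text
the job is handed in; nothing more can be done
None
```

The job is handed in: the last depth reading had all four runners upright on the floor of their own-colour grooves and within about 1 mm of home; the hand-in returned no verdict, and I did not re-measure the bottle, glass or darts.

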